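Set the labelling stop and push a cake carton up to it

ROBOT

A 7-joint arm with a two-finger parallel gripper is mounted at the origin on a cart in front of the work surface, level with it; the furniture and walls round the work are solid. World frame = base frame: x ahead of the robot, y to its left, z up, the work surface at z = 0. Lengths are in m, angles in degrees, forces in N, time in s.
With the tool pointing down it reaches from about 0.35 to 0.9 m from the base axis. Payload 19.9 kg.
Tool frame: the origin (TCP) lies midway between the tips of the shut fingers; the grasp point (between the pads) lies env.hold_point_z behind it (env.hold_point_z is the distance from the TCP to the grasp point, in m); z points along the fingers, x is the direction in which the jaws open and shut, and the axes are right-handed (so a half turn about z gives the same grasp; the last joint's range is limited). The gripper opens to 94 mm and grips with 3 to 60 N. Pads are 16 mm wide; open, the fingers measure 119 mm over their backs; the gripper's body (75 mm by 177 mm) begins 78 mm behind the grasp point.
Start: joints at [65.861, 23.915, -0.59, 92.452, 0.269, 63.638, -3.037], TCP at [0.232, -0.58, 0.205] pointing down, gripper open.
Joint ranges: [-161.28, 161.28], [-22.2, 115.67], [-73.04, 71.86], [3.21, 147.25], [-68.34, 248.33], [10.77, 114.83], [-161.83, 161.83]. Speed limits (degrees/s): [108.29, 108.29, 136.94, 136.94, 172.46, 172.46, 172.46].

INTERFACE

Orientations are given as [roll, pitch, yaw] about the fixed x, y, z axes, in that order (R = Rz(yaw) Ry(pitch) Rx(roll)).
In Python, from cell import env gives the robot as it stands. The module is installed in compiled form; this text tells all that it offers.
- The arm moves only by the tool apply_moves, never from a script. Its argument "increments" is a list of rows, each a list of 2 entries, a list of its own where there are three numbers: the shift along the tool's x, y, z each as a share of 0.02 m, from -1 to 1, then the turn, a rotation vector about the tool's x, y, z each as a share of 120 degrees, from -1 to 1. A call has exactly 8 rows; each row shifts and turns the commanded pose from where the row before left it, along the tool's axes as they then stand; what a row does not reach is not made up. A row lasts 1/12 s, in which the tool goes at most 41.7 mm and 7.16 degrees, less where a joint would pass 70% of its speed; a pose out of reach is approached as far as the arm can. A call with a number of a shift or a turn outside -1 to 1 is refused whole. A call with a gripper value outside its range is refused whole. "grip" is the gripper command: -1 is shut, 1 is fully open, values between are in proportion, set as the call begins (left out, the last holds). The fingers move at their own pace and stop on an object; the grip force is fixed at half the most. Time passes only in rows, so rows that do not move let the fingers close, or fill a call up. It gives the time, the measured TCP pose, the force and the opening at its end, in the units of the state.
- env.get_state(): the state, without advancing time (a new reading comes with each control period).
- env.read_camera(name): name is "scene" or "top" or "wrist"; returns the picture (420x560x3 uint8, red, green, blue); there is no depth.
- env.camera_info(name): a dict with "mtx" (3x3 intrinsics, pixels), "R" (3x3) and "t" (3): a world point X has camera coordinates R X + t. Camera axes: x right, y down, z forward; pixel columns grow to the right and rows downward; lengths in m; the calibration is good to about 2 mm. A picture is of the moment at which its call begins: read the wrist's pose just before it. camera_info takes no time and is no camera call; for the wrist camera it gives the pose at the moment of the call.
- env.finish_job(): hands the job in, once; it reports no verdict.
The state is a dict: "time": time; "qpos": joint angles; "dq": joint speeds; "joint_efforts": joint torques, N m; "tcp_pos": TCP position; "tool_rot": TCP orientation; "wrist_force": force on the tool from outside, world axes, zero at the start; "moment": the same for the moment, N m; "grip_width": finger opening in m.
Only numpy, scipy, OpenCV 4.12 (cv2) and the standard library are available. Lean on these libraries where they do the work, as an engineer would, in place of code of your own. Each camera call takes 0.05 s, during which the arm holds its last target.

TASK

Set up the carton labelling jig: push the blue stop along its rail until its spring plunger drops into the notch marked by the green clip. Then push the cream cake carton back against the rail and along it until its end rests against the stop, with the stop still clicked into that notch. Only push: do not lift the carton, and leave the cake, ribbon and tape where they are.

Things in the scene. Friction and masses are not known exactly. Their poses are not given: they have to be found in the camera images.
- jig: Fixed labelling jig: white board, x -70 to +95 mm, y -235 to +235 mm from this origin (at table height), top at z = 8 mm. An aluminium rail stands on it along the whole y axis, x +35 to +70 mm, top at z = 44 mm; its front face at x = +35 mm is the fence for the carton. Yaw within about 0.2 rad.
- rail_top (a point): Middle of the rail's top, at jig x = +52.5 mm, y = 0, z = 44 mm. Three V notches, 10 mm wide and 5 mm deep, are cut across the top at jig y = +130, +85 and +40 mm.
- stop (a joint): Travel of the blue stop, m: grows along the jig's -y; stop_index is at jig y = 0.190 - value. Notches at 0.060, 0.105, 0.150; end of travel 0.18; starts at 0 to 0.04. Sliding takes about 2.5 N; at a notch the force dips and the stop runs ahead of the pusher, drawn the last 3 to 5 mm in; leaving a notch takes about 10 to 13 N.
- plunger (a joint): Drop of the stop's black-knobbed spring plunger, m: under 0.001 while it rides on the rail's top, about 0.0042 when it sits in a notch (any of the three).
- stop_index (a point): Plunger axis of the blue stop, at the rail's top (z 44 mm); axes as the jig's. The stop reaches 15 mm either side along y; its arm spans 19.5 to 97.5 mm from here towards the robot (-x), from 2 mm above the board to 58 mm above the table; the plunger's knob reaches 73 mm. The carton comes to rest on its -y face.
- stop_push (a point): Centre of the stop arm's left (+y) face, 39 mm above the table: the place to push, along the jig's -y.
- clip_green: Green clip with an upright flag (20 mm wide, 62 mm tall, standing on the board behind the rail), fixed. Its origin lies at the board's top, at the same jig y as the notch that it marks (any of the three); axes parallel to the jig's. This is the wanted notch.
- clip_yellow: Yellow clip of the same kind, marking another notch.
- clip_red: Red clip of the same kind, marking another notch.
- carton: Loose cream cake carton, 67 (x) x 138 (y) x 44 mm, about 0.12 kg, lying on the board's right part, 10 to 35 mm off the fence and a little askew. Origin at the centre of its underside; y along its length.
- carton_mid (a point): Centre of the carton, half-way up (22 mm above the board when it lies on it).
- cake: Small cake in an oval foil cup, 59 x 107 x 28 mm, on the table in front of the jig; leave it. Origin under its centre.
- ribbon: Spool of red ribbon lying flat, about 74 mm across and 22 mm high, on the table behind the jig; leave it. Origin under its centre.
- tape_roll: Roll of masking tape lying flat, 97 mm across, 25 mm high, on the table off the jig's left end; leave it. Origin under its centre.

How it is judged:
By the outcome, as a careful person would: the job done as asked, in the order asked, and still so for the second after the job is handed in, with the robot touching nothing.
It also fails if it takes over 61 s, if anything falls off the work surface, if the arm or the gripper's body presses on something with over 40 N, if the wrist force passes 120 N, or if a joint passes its speed limit or range.

## Working session

There is one attempt and no reset: what is moved stays moved. The work goes in short steps, Python scripts to look and compute and a tool call to move; the robot and the scene stay as the last step left them, time stands still between calls to the robot, and variables do not carry over. Pictures are saved under pics/ and viewed, and the job is handed in when it is done.

Besides the shell and the picture viewer there is one more tool, called after "Call:" by a JSON object that holds its "fn" and its "kwargs", one argument or row to a line. apply_moves: Moves the arm, as the interface text tells. Shift numbers are shares of 0.02 m and turn numbers shares of 120 degrees, none past 1 either way. Its arguments: {"type":"object","properties":{"increments":{"type":"array"},"grip":{"type":"number"}},"required":["increments"]}

```bash
mkdir -p pics
python3 - <<'E'
from cell import env
import cv2
s=env.get_state(); print(s)
print(env.hold_point_z)
for n in ("scene","top"):
    cv2.imwrite(f"pics/{n}0.png",env.read_camera(n)[:,:,::-1])
    print(env.camera_info(n))
E
```

```text
{'time': 0.0, 'qpos': array([65.86454745, 23.94778781, -0.58940407, 92.48444796,  0.26954914,
       63.64032717, -3.03839939]), 'dq': array([-0.00399801, -0.03338478, -0.0416482 , -0.09195731, -0.02277793,
       -0.01695868, -0.03085864]), 'joint_efforts': array([-7.25001228e-04, -8.51253533e+01,  6.38448279e-01, -4.25990510e+01,
       -4.88236709e-02,  1.86746445e-02, -1.17032485e-06]), 'tcp_pos': array([ 0.23151205, -0.58012916,  0.20483601]), 'tool_rot': array([ 1.79994094e+02,  7.09767956e-02, -6.82443013e+01]), 'wrist_force': array([ 0.12149621, -0.24082386,  0.12823104]), 'moment': array([ 0.01672673, -0.00024138,  0.00727334]), 'grip_width': 0.09414802455162578}
0.0188
{'mtx': array([[402.95683695,   0.        , 282.08967484],
       [  0.        , 402.95683695, 213.6006963 ],
       [  0.        ,   0.        ,   1.        ]]), 'R': array([[-0.76661396, -0.64209342,  0.00436885],
       [-0.41625727,  0.49177803, -0.76477726],
       [ 0.48890994, -0.58810749, -0.64427995]]), 't': array([0.52441023, 0.20877835, 0.78528566])}
{'mtx': array([[479.28265573,   0.        , 288.45278453],
       [  0.        , 479.28265573, 212.15331301],
       [  0.        ,   0.        ,   1.        ]]), 'R': array([[-0.02179536, -0.99943199, -0.02570315],
       [-0.9851579 ,  0.02584821, -0.16969322],
       [ 0.17026121,  0.02162314, -0.98516169]]), 't': array([0.15987443, 0.56019843, 0.97705015])}
```

View pics/scene0.png

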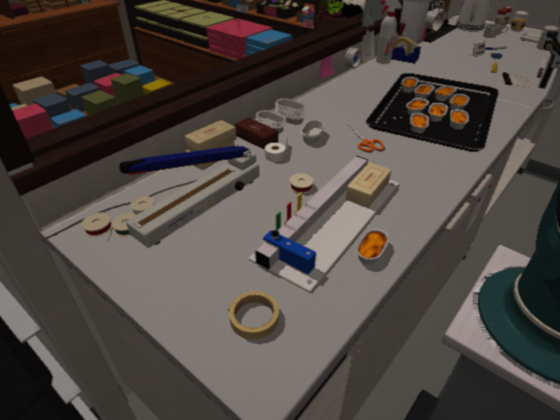

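View pics/top0.png

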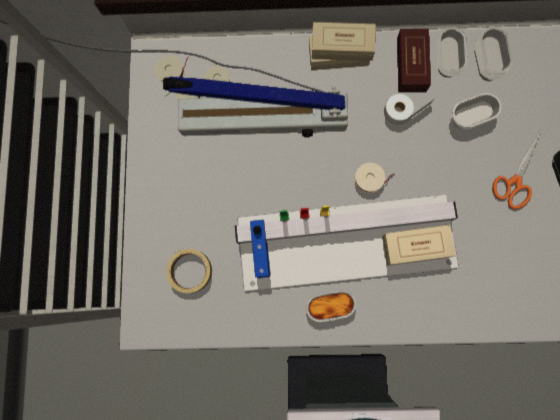

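The scene shows the jig with the blue stop at its left end (top pixel ~(259,248)). The clips are green, red and yellow from left to right, and the carton is at ~(420,245). I'll enlarge the crops.

Run:
```python
import cv2
a=cv2.imread("pics/top0.png")
cv2.imwrite("pics/t_l.png",cv2.resize(a[190:300,225:345],None,fx=6,fy=5.4545,interpolation=cv2.INTER_CUBIC))
cv2.imwrite("pics/t_r.png",cv2.resize(a[190:290,370:470],None,fx=6,fy=6,interpolation=cv2.INTER_CUBIC))
```

```text
(no output)
```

View pics/t_l.png

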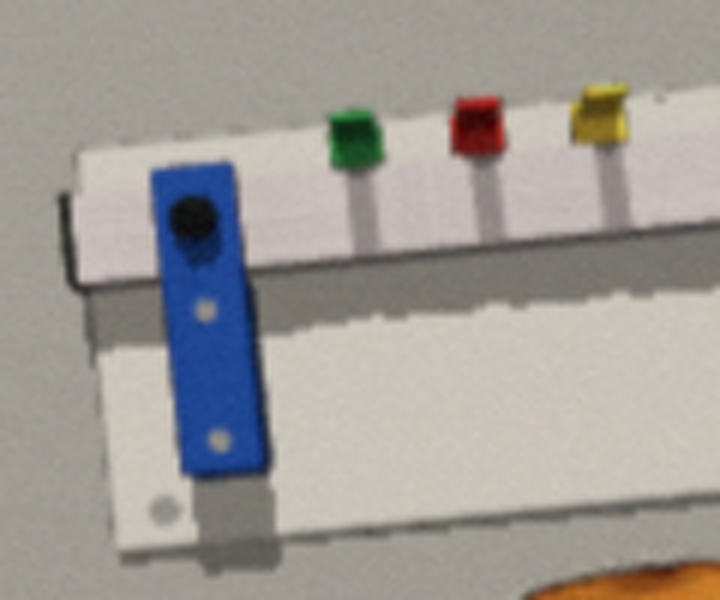

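View pics/t_r.png

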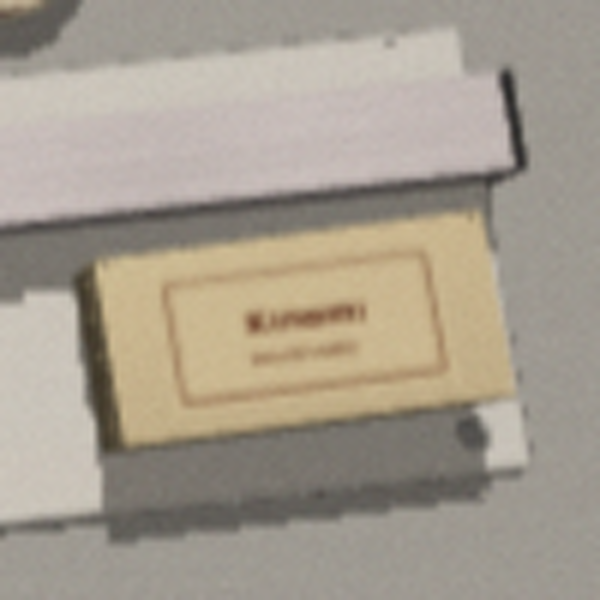

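```bash
cat > h.py <<'E'
import numpy as np, cv2
def ray(ci,px,z):
    K,R,t=ci["mtx"],ci["R"],ci["t"]
    C=-R.T@t; d=R.T@np.linalg.solve(K,[px[0],px[1],1.])
    return (C+d*(z-C[2])/d[2])
def fit(local,world):
    l=np.array(local);w=np.array(world)[:,:2]
    lc,wc=l.mean(0),w.mean(0);a=l-lc;b=w-wc
    th=np.arctan2((a[:,0]*b[:,1]-a[:,1]*b[:,0]).sum(),(a*b).sum())
    R=np.array([[np.cos(th),-np.sin(th)],[np.sin(th),np.cos(th)]])
    t=wc-R@lc
    return th,R,t,np.linalg.norm(w-(l@R.T+t),axis=1)
E
python3 - <<'E'
from h import *
from cell import env
ci=env.camera_info("top")
L=lambda u,v:(225+(u+.5)/6-.5,190+(v+.5)/5.4545-.5)
Rr=lambda u,v:(370+(u+.5)/6-.5,190+(v+.5)/6-.5)
w=[ray(ci,p,.008) for p in (L(78,152),L(120,553),Rr(458,28),Rr(528,468))]
w+=[ray(ci,p,.044) for p in (L(80,286),Rr(497,173))]
l=[(.095,.235),(-.07,.235),(.095,-.235),(-.07,-.235),(.035,.235),(.035,-.235)]
th,R,t,e=fit(l,w); print("jig",th,t,e*1000)
np.savez("jig.npz",th=th,R=R,t=t)
J=lambda p:np.round(R.T@(p[:2]-t)*1000,1)
for n,p in dict(g=L(357,160),r=L(480,150),y=L(600,138)).items(): print(n,J(ray(ci,p,.044)), J(ray(ci,p,.07)))
print("notes stop",[J(ray(ci,L(*p),.058)) for p in ((152,170),(232,163),(270,470),(185,475))],"knob",J(ray(ci,L(194,216),.073)))
cw=[ray(ci,Rr(*p),.052) for p in ((97,262),(478,212),(515,400),(120,447))]
print([J(c) for c in cw])
th2,R2,t2,e2=fit([(.0335,.069),(.0335,-.069),(-.0335,-.069),(-.0335,.069)],cw)
print("carton",th2,t2,e2*1000,"jig",J(t2),np.degrees(th2-th))
for n,z,p in (("cake",.028,(331,306)),("tape",.025,(188,271)),("rib",.022,(370,178))): print(n,J(ray(ci,p,z)),ray(ci,p,z))
E
```

```text
jig 0.0859414249549849 [0.48821237 0.02161395] [2.78027344 3.50157201 0.67510043 1.96266013 2.76042144 6.90464554]
g [ 73.5 128.8] [ 69.3 128.3]
r [72.5 84.5] [68.4 85.2]
y [72.5 41.3] [68.3 43.1]
notes stop [array([ 75.4, 201.1]), array([ 75. , 172.6]), array([-44.4, 171.2]), array([-43.1, 200.8])] knob [ 53.6 186.9]
[array([ 17.8, -81.5]), array([  20.6, -216.6]), array([ -46.1, -218.4]), array([-47.3, -80.3])]
carton 0.09860134615061415 [ 0.48731497 -0.12822534] [2.04953232 1.20476808 0.34012417 0.90592282] jig [ -13.8 -149.2] 0.7253600534777712
cake [-120.2   50.2] [0.36412641 0.06134533 0.028     ]
tape [-13.6 347.7] [0.44482985 0.36689938 0.025     ]
rib [147.2 -70.2] [ 0.64085468 -0.03566454  0.022     ]
```

```bash
cat >> h.py <<'E'
def J(p):
    z=np.load("jig.npz"); return z["R"].T@(np.array(p)[:2]-z["t"])*1000
def st():
    from cell import env
    z=np.load("jig.npz"); s=env.get_state()
    f=z["R"].T@s["wrist_force"][:2]
    print("t %.2f jig xy"%s["time"],np.round(J(s["tcp_pos"]),1),"z %.1f"%(s["tcp_pos"][2]*1000),"rot",np.round(s["tool_rot"],2),"F jig",np.round(f,2),np.round(s["wrist_force"][2],2),"grip",round(s["grip_width"],4))
E
python3 - <<'E'
from h import *
from cell import env
ci=env.camera_info("top")
L=lambda u,v:(225+(u+.5)/6-.5,190+(v+.5)/5.4545-.5)
Rr=lambda u,v:(370+(u+.5)/6-.5,190+(v+.5)/6-.5)
w=[ray(ci,p,.008) for p in (L(78,152),L(120,553),Rr(458,28),Rr(528,468))]
w+=[ray(ci,p,.044) for p in (L(250,270),Rr(300,197))]
l=[(.095,.235),(-.07,.235),(.095,-.235),(-.07,-.235)]
th,R,t,e=fit(l,w[:4]); print("jig",th,np.degrees(th),t,e*1000)
np.savez("jig.npz",th=th,R=R,t=t)
print([J(p) for p in w])
for p in ((152,170),(232,163),(270,470),(185,475)): print(J(ray(ci,L(*p),.058)))
for p in ((97,262),(478,212),(515,400),(120,447)): print(J(ray(ci,Rr(*p),.052)))
print(J(ray(ci,L(357,160),.07)))
st()
E
```

```text
jig 0.08581527923693424 4.916853318012976 [0.4884724  0.02060012] [1.9131346  2.47030257 1.46478464 2.82697837]
[array([ 93.96236357, 233.3927058 ]), array([-69.09376045, 232.70193023]), array([  94.20925665, -233.76698783]), array([ -69.07785977, -232.32764821]), array([ 34.16341812, 172.34811605]), array([  33.58832147, -156.66904522])]
[ 75.22198643 202.14485462]
[ 74.80697084 173.68594141]
[-44.59812502 172.24564166]
[-43.28084132 201.78607972]
[ 17.63728799 -80.50472205]
[  20.42139233 -215.54086855]
[ -46.23495254 -217.42207867]
[-47.45969976 -79.24672163]
[ 69.12234044 129.36643898]
t 0.10 jig xy [-307.4 -576.5] z 204.9 rot [ 1.800e+02  6.000e-02 -6.823e+01] F jig [-0.29  0.48] -0.34 grip 0.094
```

Call:
{"fn": "apply_moves", "kwargs": {
  "increments": [
    [[0,0,0],[0,0,0.047]],
    [[0,0,0],[0,0,0.047]],
    [[0,0,0],[0,0,0.047]],
    [[-1,0,0],[0,0,0]],
    [[-1,0,0],[0,0,0]],
    [[-1,0,0],[0,0,0]],
    [[-1,0,0],[0,0,0]],
    [[-1,0,0],[0,0,0]]
  ],
  "grip": -1
}}

```text
time: 0.77
tcp_pos: [0.223, -0.4796, 0.2051]
tool_rot: [180.0, 0.0, -85.2]
wrist_force: [-0.3, -0.9, 0.1]
grip_width: 0.0443
```

```bash
python3 -c "
from h import *;st()"
```

```text
t 0.77 jig xy [-307.4 -475.6] z 205.1 rot [ 1.7998e+02  4.0000e-02 -8.5160e+01] F jig [-0.37 -0.86] 0.06 grip 0.0443
```

Call:
{"fn": "apply_moves", "kwargs": {
  "increments": [
    [[-1,-0.6,0],[0,0,0]],
    [[-1,-0.6,0],[0,0,0]],
    [[-1,-0.6,0],[0,0,0]],
    [[-1,-0.6,0],[0,0,0]],
    [[-1,-0.6,0],[0,0,0]],
    [[-1,-0.6,0],[0,0,0]],
    [[-1,-0.6,0],[0,0,0]],
    [[-1,-0.6,0],[0,0,0]]
  ]
}}

```text
time: 1.43
tcp_pos: [0.3056, -0.3121, 0.2053]
tool_rot: [180.0, 0.0, -85.2]
wrist_force: [0.8, -0.1, -0.0]
grip_width: 0.0005
```

Call:
{"fn": "apply_moves", "kwargs": {
  "increments": [
    [[-1,-0.6,0],[0,0,0]],
    [[-1,-0.6,0],[0,0,0]],
    [[-1,-0.6,0],[0,0,0]],
    [[-1,-0.6,0],[0,0,0]],
    [[-1,-0.6,0],[0,0,0]],
    [[-1,-0.6,0],[0,0,0]],
    [[-1,-0.6,0],[0,0,0]],
    [[-1,-0.6,0],[0,0,0]]
  ]
}}

```text
time: 2.1
tcp_pos: [0.3877, -0.1446, 0.2054]
tool_rot: [180.0, 0.0, -85.2]
wrist_force: [0.2, -0.5, 0.1]
grip_width: 0.0002
```

Call:
{"fn": "apply_moves", "kwargs": {
  "increments": [
    [[-1,-0.6,0],[0,0,0]],
    [[-1,-0.6,0],[0,0,0]],
    [[-1,-0.6,0],[0,0,0]],
    [[-1,-0.6,0],[0,0,0]],
    [[-1,-0.6,0],[0,0,0]],
    [[-1,-0.6,0],[0,0,0]],
    [[-1,-0.6,0],[0,0,0]],
    [[-1,-0.6,0],[0,0,0]]
  ]
}}

```text
time: 2.77
tcp_pos: [0.47, 0.0228, 0.2053]
tool_rot: [180.0, 0.0, -85.2]
wrist_force: [0.6, -1.1, -0.7]
grip_width: 0.0005
```

```bash
python3 -c "
from h import *;st()"
```

```text
t 2.77 jig xy [-18.3   3.8] z 205.3 rot [179.98   0.   -85.16] F jig [ 0.49 -1.12] -0.69 grip 0.0005
```

Call:
{"fn": "apply_moves", "kwargs": {
  "increments": [
    [[-1,-0.08,0],[0,0,0]],
    [[-1,-0.08,0],[0,0,0]],
    [[-1,-0.08,0],[0,0,0]],
    [[-1,-0.08,0],[0,0,0]],
    [[-1,-0.08,0],[0,0,0]],
    [[-1,-0.08,0],[0,0,0]],
    [[-1,-0.08,0],[0,0,0]],
    [[-1,-0.08,0],[0,0,0]]
  ]
}}

```text
time: 3.43
tcp_pos: [0.4687, 0.1832, 0.2053]
tool_rot: [180.0, -0.0, -85.2]
wrist_force: [1.3, 0.4, 0.1]
grip_width: 0.0006
```

Call:
{"fn": "apply_moves", "kwargs": {
  "increments": [
    [[-1,0,0.8],[0,0,0]],
    [[-1,0,0.8],[0,0,0]],
    [[-1,0,0.8],[0,0,0]],
    [[-0.7,0,1],[0,0,0]],
    [[0,0,1],[0,0,0]],
    [[0,0,1],[0,0,0]],
    [[0,0,1],[0,0,0]],
    [[0,0,0],[0,0,0]]
  ]
}}

```text
time: 4.1
tcp_pos: [0.4609, 0.255, 0.0742]
tool_rot: [179.7, -0.1, -85.1]
wrist_force: [-1.0, -0.4, -1.3]
grip_width: 0.0007
```

Run:
```python
from h import *
from cell import env
st()
cv2.imwrite("pics/top1.png",cv2.resize(env.read_camera("top")[180:320,180:360,::-1],None,fx=4,fy=4,interpolation=cv2.INTER_CUBIC))
```

```text
t 4.10 jig xy [ -7.4 235.9] z 74.2 rot [ 1.7972e+02 -9.0000e-02 -8.5150e+01] F jig [-1.02 -0.36] -1.33 grip 0.0007
```

View pics/top1.png

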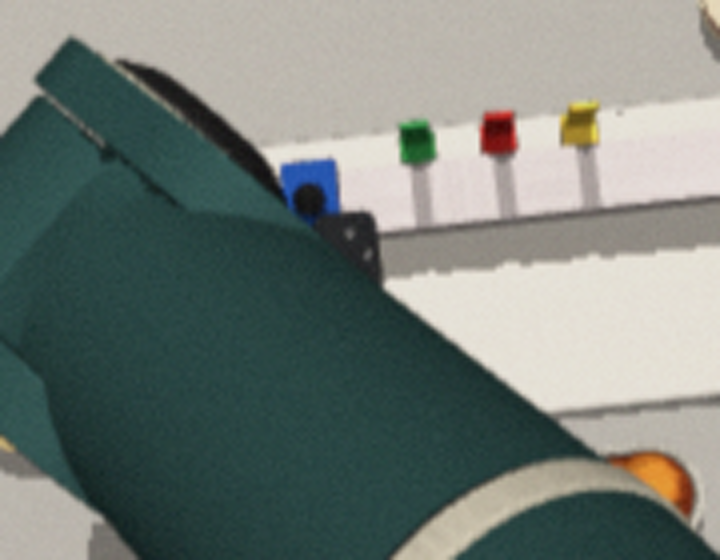

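The knob is visible at about (310,197), clear of the arm. The green clip is the nearest one to the right, at (417,140). I'll descend and approach.

Call:
{"fn": "apply_moves", "kwargs": {
  "increments": [
    [[0,0,0.8],[0,0,0]],
    [[0,0,0.8],[0,0,0]],
    [[0,0,0.6],[0,0,0]],
    [[0.2,0,0],[0,0,0]],
    [[0.2,0,0],[0,0,0]],
    [[0.2,0,0],[0,0,0]],
    [[0.1,0,0],[0,0,0]],
    [[0,0,0],[0,0,0]]
  ]
}}

```text
time: 4.82
tcp_pos: [0.4645, 0.2415, 0.0342]
tool_rot: [-179.9, 0.0, -85.2]
wrist_force: [0.5, -0.6, 0.5]
grip_width: 0.0006
```

```bash
python3 -c "
from h import *;st()"
```

```text
t 4.82 jig xy [ -5.  222.1] z 34.2 rot [-179.94    0.    -85.21] F jig [ 0.44 -0.68] 0.54 grip 0.0006
```

Call:
{"fn": "apply_moves", "kwargs": {
  "increments": [
    [[0.1,0,0.2],[0,0,0]],
    [[0.1,0,0],[0,0,0]],
    [[0.1,0,0],[0,0,0]],
    [[0.1,0,0],[0,0,0]],
    [[0.1,0,0],[0,0,0]],
    [[0.1,0,0],[0,0,0]],
    [[0.1,0,0],[0,0,0]],
    [[0.1,0,0],[0,0,0]]
  ]
}}

```text
time: 5.48
tcp_pos: [0.4652, 0.2263, 0.0295]
tool_rot: [180.0, 0.0, -85.1]
wrist_force: [-1.1, 4.3, -2.8]
grip_width: 0.0009
```

Run:
```python
from h import *
from cell import env
st()
cv2.imwrite("pics/top2.png",cv2.resize(env.read_camera("top")[180:270,210:350,::-1],None,fx=5,fy=5,interpolation=cv2.INTER_CUBIC))
```

```text
t 5.48 jig xy [ -5.5 206.9] z 29.5 rot [ 1.800e+02  3.000e-02 -8.514e+01] F jig [-0.74  4.43] -2.84 grip 0.0009
```

View pics/top2.png

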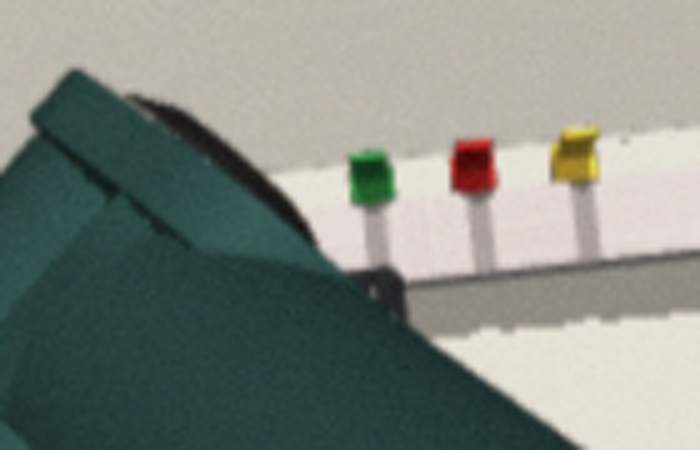

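Call:
{"fn": "apply_moves", "kwargs": {
  "increments": [
    [[0.2,0,0],[0,0,0]],
    [[0.2,0,0],[0,0,0]],
    [[0.2,0,0],[0,0,0]],
    [[0.2,0,0],[0,0,0]],
    [[0.2,0,0],[0,0,0]],
    [[0.2,0,0],[0,0,0]],
    [[0.15,0,0],[0,0,0]],
    [[0.1,0,0],[0,0,0]]
  ]
}}

```text
time: 6.2
tcp_pos: [0.4677, 0.197, 0.0295]
tool_rot: [180.0, 0.0, -85.2]
wrist_force: [-0.8, 3.3, -1.9]
grip_width: 0.0004
```

Run:
```python
from h import *
from cell import env
st()
a=env.read_camera("scene")[:,:,::-1]
cv2.imwrite("pics/sc2.png",cv2.resize(a[190:300,230:370],None,fx=5,fy=5,interpolation=cv2.INTER_CUBIC))
```

```text
t 6.20 jig xy [ -5.5 177.5] z 29.5 rot [180.     0.   -85.17] F jig [-0.55  3.33] -1.9 grip 0.0004
```

View pics/sc2.png

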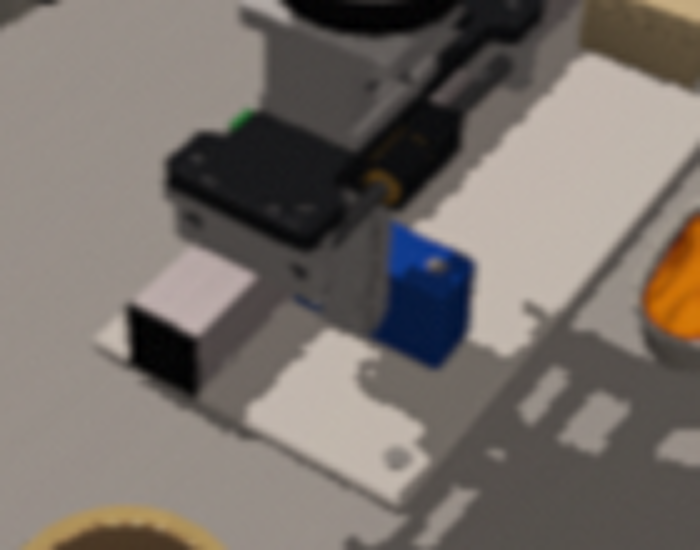

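The stop is moving with the finger. I'll estimate its position from the arm's front +y bottom corner at crop (437,365), z = 10 mm.

Run:
```python
from h import *
from cell import env
ci=env.camera_info("scene")
S=lambda u,v:(230+(u+.5)/5-.5,190+(v+.5)/5-.5)
print(J(ray(ci,S(437,365),.010)),J(ray(ci,S(473,265),.058)),"board corner",J(ray(ci,S(403,507),.008)), "should be -70,235")
```

```text
[-40.0767873  161.60186956] [-43.27920824 142.65756032] board corner [-68.96482196 235.90434121] should be -70,235
```

Call:
{"fn": "apply_moves", "kwargs": {
  "increments": [
    [[0.1,0,0],[0,0,0]],
    [[0.1,0,0],[0,0,0]],
    [[0.1,0,0],[0,0,0]],
    [[0.1,0,0],[0,0,0]],
    [[0.05,0,0],[0,0,0]],
    [[0.05,0,0],[0,0,0]],
    [[0.05,0,0],[0,0,0]],
    [[0.05,0,0],[0,0,0]]
  ]
}}

```text
time: 6.92
tcp_pos: [0.4687, 0.1852, 0.0295]
tool_rot: [180.0, 0.0, -85.2]
wrist_force: [-1.2, 3.8, 0.4]
grip_width: 0.0004
```

```bash
python3 -c "
from h import *;st()"
```

```text
t 6.92 jig xy [ -5.6 165.7] z 29.5 rot [180.     0.   -85.15] F jig [-0.83  3.9 ] 0.39 grip 0.0004
```

Still sliding. I'll use half-millimetre rows from here, watching for the force dip.

Call:
{"fn": "apply_moves", "kwargs": {
  "increments": [
    [[0.025,0,0],[0,0,0]],
    [[0.025,0,0],[0,0,0]],
    [[0.025,0,0],[0,0,0]],
    [[0.025,0,0],[0,0,0]],
    [[0.025,0,0],[0,0,0]],
    [[0.025,0,0],[0,0,0]],
    [[0,0,0],[0,0,0]],
    [[0,0,0],[0,0,0]]
  ]
}}

```text
time: 7.58
tcp_pos: [0.469, 0.1822, 0.0295]
tool_rot: [180.0, -0.0, -85.2]
wrist_force: [-1.4, 2.5, 0.3]
grip_width: 0.0004
```

```bash
python3 -c "
from h import *;st()"
```

```text
t 7.58 jig xy [ -5.5 162.6] z 29.5 rot [ 1.800e+02 -1.000e-02 -8.517e+01] F jig [-1.16  2.59] 0.31 grip 0.0004
```

Call:
{"fn": "apply_moves", "kwargs": {
  "increments": [
    [[0.025,0,0],[0,0,0]],
    [[0.025,0,0],[0,0,0]],
    [[0.025,0,0],[0,0,0]],
    [[0,0,0],[0,0,0]],
    [[0,0,0],[0,0,0]],
    [[0,0,0],[0,0,0]],
    [[0,0,0],[0,0,0]],
    [[0,0,0],[0,0,0]]
  ]
}}

```text
time: 8.25
tcp_pos: [0.4691, 0.1806, 0.0294]
tool_rot: [180.0, -0.0, -85.2]
wrist_force: [-0.0, 0.2, 0.7]
grip_width: 0.0005
```

```bash
python3 -c "
from h import *;st()"
```

```text
t 8.25 jig xy [ -5.6 161. ] z 29.4 rot [ 1.7999e+02 -1.0000e-02 -8.5170e+01] F jig [-0.    0.24] 0.73 grip 0.0005
```

The force dropped to about 0.2 N with the TCP at 161.0, as predicted for a click. I'll retract and lift, then verify.

Call:
{"fn": "apply_moves", "kwargs": {
  "increments": [
    [[-0.5,0,0],[0,0,0]],
    [[-0.5,0,0],[0,0,0]],
    [[0,0,-1],[0,0,0]],
    [[0,0,-1],[0,0,0]],
    [[0,0,-1],[0,0,0]],
    [[0,0,-1],[0,0,0]],
    [[0,1,-1],[0,0,0]],
    [[0,1,0],[0,0,0]]
  ]
}}

```text
time: 8.92
tcp_pos: [0.4285, 0.1994, 0.1324]
tool_rot: [-179.8, 0.1, -85.1]
wrist_force: [-0.0, 0.3, -0.3]
grip_width: 0.0003
```

Call:
{"fn": "apply_moves", "kwargs": {
  "increments": [
    [[1,1,0],[0,0,0]],
    [[1,1,0],[0,0,0]],
    [[1,0,0],[0,0,0]],
    [[1,0,0],[0,0,0]],
    [[1,0,0],[0,0,0]],
    [[1,0,0],[0,0,0]],
    [[1,0,0],[0,0,0]],
    [[1,0,0],[0,0,0]]
  ],
  "grip": 1
}}

```text
time: 9.58
tcp_pos: [0.4014, 0.0346, 0.1297]
tool_rot: [-180.0, 0.0, -85.1]
wrist_force: [0.1, 0.3, -0.1]
grip_width: 0.0507
```

Call:
{"fn": "apply_moves", "kwargs": {
  "increments": [
    [[1,0,0],[0,0,0]],
    [[1,0,0],[0,0,0]],
    [[1,0,0],[0,0,0]],
    [[1,0,0],[0,0,0]],
    [[1,0,0],[0,0,0]],
    [[1,0,0],[0,0,0]],
    [[1,0,0],[0,0,0]],
    [[1,0,0],[0,0,0]]
  ]
}}

```text
time: 10.25
tcp_pos: [0.4152, -0.125, 0.1296]
tool_rot: [-180.0, 0.0, -85.1]
wrist_force: [-0.0, -0.0, 0.8]
grip_width: 0.094
```

Run:
```python
from h import *
from cell import env
st()
a=env.read_camera("top")[:,:,::-1]
cv2.imwrite("pics/top3.png",a)
cv2.imwrite("pics/top3c.png",cv2.resize(a[190:300,225:345],None,fx=6,fy=5.4545,interpolation=cv2.INTER_CUBIC))
a=env.read_camera("scene")[:,:,::-1]
cv2.imwrite("pics/sc3.png",cv2.resize(a[160:300,240:410],None,fx=4,fy=4,interpolation=cv2.INTER_CUBIC))
```

```text
t 10.25 jig xy [ -85.5 -138.8] z 129.6 rot [-179.99    0.    -85.09] F jig [-0.01 -0.04] 0.75 grip 0.094
```

View pics/top3c.png

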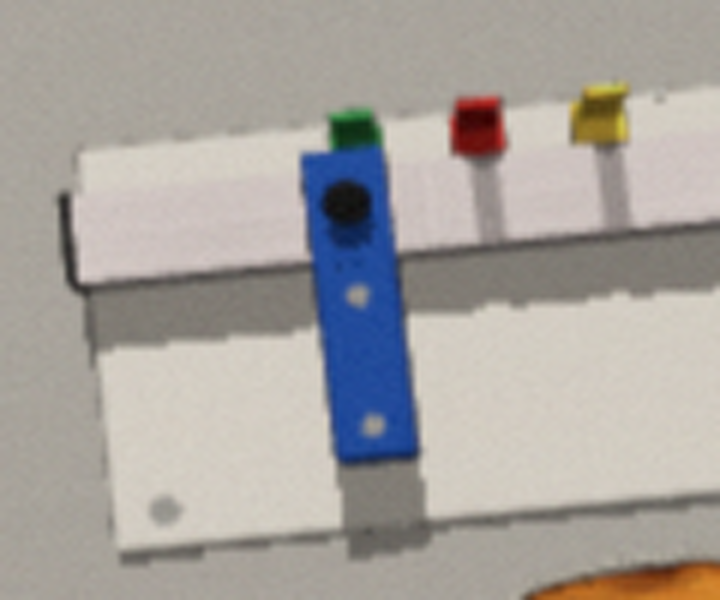

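View pics/sc3.png

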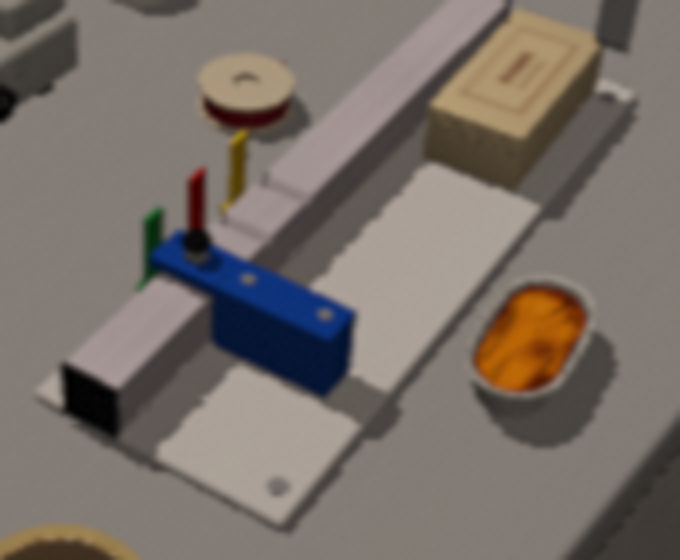

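The stop sits at the green clip, with the knob at crop (347,203). Only the red and yellow notches are still uncovered. Next is a number for the stop's y position.

Run:
```python
from h import *
from cell import env
ci=env.camera_info("top")
L=lambda u,v:(225+(u+.5)/6-.5,190+(v+.5)/5.4545-.5)
for p in ((303,155),(382,150),(418,457),(338,462)): print(J(ray(ci,L(*p),.058)))
print("knob",J(ray(ci,L(347,203),.069)),"green",J(ray(ci,L(354,117),.070)))
```

```text
[ 75.13948357 148.36891263]
[ 73.98043295 120.37128732]
[-45.27390314 120.69358147]
[-44.14572538 148.47310116]
knob [ 53.07013919 134.61899368] green [ 85.91745874 128.63565441]
```

Run:
```python
from h import *
from cell import env
ci=env.camera_info("top")
L=lambda u,v:(225+(u+.5)/6-.5,190+(v+.5)/5.4545-.5)
for n,ps in dict(g=((358,172),(368,248)),r=((482,165),(492,236)),y=((607,155),(619,225))).items(): print(n,[J(ray(ci,L(*p),.042)) for p in ps])
# predicted pixels of the arm's top corners for stop y=130 vs 134
z=np.load("jig.npz")
for y in (130,134):
  for dx,dy in ((-97.5,15),(-97.5,-15)):
    w=np.r_[z["R"]@np.array([(52.5+dx)/1e3,(y+dy)/1e3])+z["t"],.058]
    c=ci["R"]@w+ci["t"];p=ci["mtx"]@c;p=p[:2]/p[2]; print(y,((p[0]+.5-225)*6,(p[1]+.5-190)*5.4545))
for nme in("top3","top0"):
  a=cv2.imread(f"pics/{nme}.png")
  cv2.imwrite(f"pics/{nme}z.png",cv2.resize(a[200:250,240:320],None,fx=10,fy=10,interpolation=cv2.INTER_NEAREST))
```

```text
g [array([ 68.81272759, 130.01550974]), array([ 38.39270197, 129.66347033])]
r [array([66.63687116, 85.5009894 ]), array([38.21171903, 85.14922986])]
y [array([65.61291169, 40.54542206]), array([37.51974424, 39.6504991 ])]
130 (np.float64(348.7151245257145), np.float64(463.74842238794196))
130 (np.float64(434.74319483124634), np.float64(455.1481783422609))
134 (np.float64(337.24743438249175), np.float64(464.8948497519606))
134 (np.float64(423.2707056102988), np.float64(456.2950854710756))
```

View pics/top3z.png

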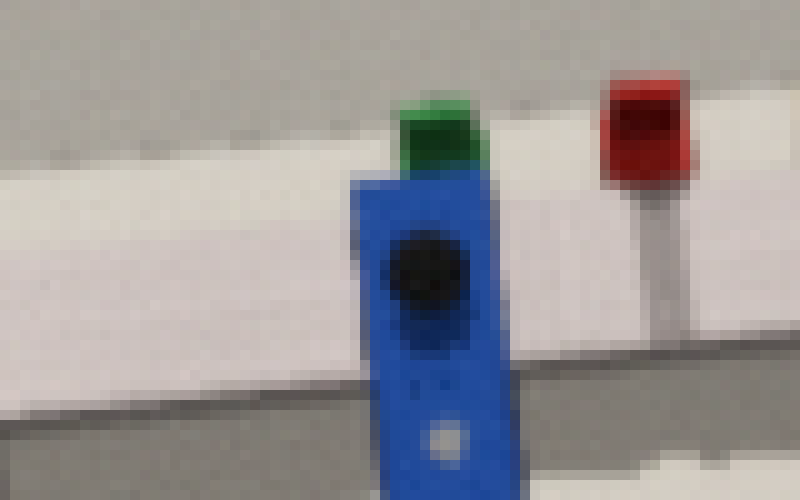

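View pics/top0z.png

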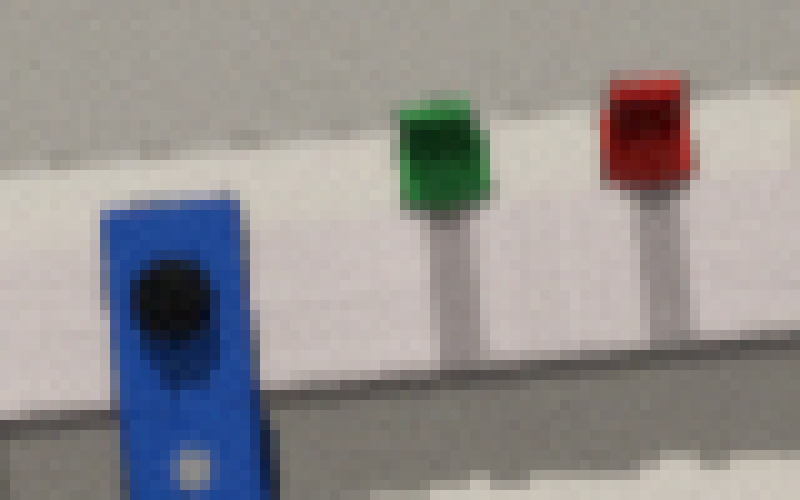

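The comparison shows the stop about 3.5 mm short of the notch. The knob sits at zoom column 428, where about 447 is expected for the green notch. So the force dip was only the start of the lip, and I'll go back and push on gently before touching the carton.

Call:
{"fn": "apply_moves", "kwargs": {
  "increments": [
    [[-1,0,0],[0,0,0]],
    [[-1,0,0],[0,0,0]],
    [[-1,0,0],[0,0,0]],
    [[-1,0,0],[0,0,0]],
    [[-1,0,0],[0,0,0]],
    [[-1,0,0],[0,0,0]],
    [[-1,0,0],[0,0,0]],
    [[-1,0,0],[0,0,0]]
  ],
  "grip": -1
}}

```text
time: 11.02
tcp_pos: [0.4009, 0.0368, 0.1296]
tool_rot: [-180.0, 0.0, -85.1]
wrist_force: [1.3, -0.0, -0.8]
grip_width: 0.0442
```

Call:
{"fn": "apply_moves", "kwargs": {
  "increments": [
    [[-1,0,0],[0,0,0]],
    [[-1,0,0],[0,0,0]],
    [[-1,0,0],[0,0,0]],
    [[-1,0,0],[0,0,0]],
    [[-1,-1,0],[0,0,0]],
    [[-1,-1,0],[0,0,0]],
    [[-1,-1,0],[0,0,0]],
    [[-1,-1,0],[0,0,0]]
  ]
}}

```text
time: 11.68
tcp_pos: [0.4676, 0.2033, 0.1295]
tool_rot: [-180.0, 0.0, -85.1]
wrist_force: [0.6, -0.5, 0.0]
grip_width: 0.0006
```

Call:
{"fn": "apply_moves", "kwargs": {
  "increments": [
    [[0,0,1],[0,0,0]],
    [[0,0,1],[0,0,0]],
    [[0,0,1],[0,0,0]],
    [[0,0,1],[0,0,0]],
    [[0,0,1],[0,0,0]],
    [[0.3,0,0],[0,0,0]],
    [[0.3,0,0],[0,0,0]],
    [[0,0,0],[0,0,0]]
  ]
}}

```text
time: 12.35
tcp_pos: [0.4688, 0.1882, 0.0303]
tool_rot: [-180.0, -0.0, -85.2]
wrist_force: [-0.1, -0.6, 0.2]
grip_width: 0.0007
```

```bash
python3 -c "
from h import *;st()"
```

```text
t 12.35 jig xy [ -5.3 168.7] z 30.3 rot [-1.7997e+02 -1.0000e-02 -8.5190e+01] F jig [-0.14 -0.56] 0.19 grip 0.0007
```

Call:
{"fn": "apply_moves", "kwargs": {
  "increments": [
    [[0.1,0,0],[0,0,0]],
    [[0.1,0,0],[0,0,0]],
    [[0.1,0,0],[0,0,0]],
    [[0.05,0,0],[0,0,0]],
    [[0.04,0,0],[0,0,0]],
    [[0,0,0],[0,0,0]],
    [[0,0,0],[0,0,0]],
    [[0,0,0],[0,0,0]]
  ]
}}

```text
time: 13.02
tcp_pos: [0.4691, 0.1811, 0.0295]
tool_rot: [180.0, 0.0, -85.2]
wrist_force: [-0.5, -0.6, 0.7]
grip_width: 0.0004
```

```bash
python3 -c "
from h import *;st()"
```

```text
t 13.02 jig xy [ -5.6 161.6] z 29.5 rot [ 1.800e+02  1.000e-02 -8.515e+01] F jig [-0.54 -0.57] 0.7 grip 0.0004
```

Call:
{"fn": "apply_moves", "kwargs": {
  "increments": [
    [[0.025,0,0],[0,0,0]],
    [[0.025,0,0],[0,0,0]],
    [[0.025,0,0],[0,0,0]],
    [[0.025,0,0],[0,0,0]],
    [[0,0,0],[0,0,0]],
    [[0,0,0],[0,0,0]],
    [[0,0,0],[0,0,0]],
    [[0,0,0],[0,0,0]]
  ]
}}

```text
time: 13.68
tcp_pos: [0.4692, 0.179, 0.0295]
tool_rot: [180.0, 0.0, -85.2]
wrist_force: [-0.1, -0.2, -0.4]
grip_width: 0.0007
```

```bash
python3 -c "
from h import *;st()"
```

```text
t 13.68 jig xy [ -5.6 159.5] z 29.5 rot [180.     0.   -85.16] F jig [-0.11 -0.22] -0.4 grip 0.0007
```

Call:
{"fn": "apply_moves", "kwargs": {
  "increments": [
    [[0.025,0,0],[0,0,0]],
    [[0.025,0,0],[0,0,0]],
    [[0,0,0],[0,0,0]],
    [[0,0,0],[0,0,0]],
    [[0,0,0],[0,0,0]],
    [[0,0,0],[0,0,0]],
    [[0,0,0],[0,0,0]],
    [[0,0,0],[0,0,0]]
  ]
}}

```text
time: 14.35
tcp_pos: [0.4693, 0.178, 0.0295]
tool_rot: [180.0, 0.0, -85.2]
wrist_force: [-0.3, -0.2, -0.4]
grip_width: 0.0007
```

```bash
python3 -c "
from h import *;st()"
```

```text
t 14.35 jig xy [ -5.6 158.5] z 29.5 rot [180.     0.   -85.16] F jig [-0.27 -0.19] -0.44 grip 0.0007
```

Call:
{"fn": "apply_moves", "kwargs": {
  "increments": [
    [[0.025,0,0],[0,0,0]],
    [[0.025,0,0],[0,0,0]],
    [[0,0,0],[0,0,0]],
    [[0,0,0],[0,0,0]],
    [[0,0,0],[0,0,0]],
    [[0,0,0],[0,0,0]],
    [[0,0,0],[0,0,0]],
    [[0,0,0],[0,0,0]]
  ]
}}

```text
time: 15.02
tcp_pos: [0.4694, 0.1771, 0.0295]
tool_rot: [180.0, 0.0, -85.2]
wrist_force: [-0.2, -0.1, 0.1]
grip_width: 0.0005
```

Run:
```python
from h import *
from cell import env
st()
a=env.read_camera("wrist")[:,:,::-1]
cv2.imwrite("pics/w1.png",a)
print(env.camera_info("wrist"))
```

```text
t 15.02 jig xy [ -5.6 157.5] z 29.5 rot [ 1.800e+02  1.000e-02 -8.516e+01] F jig [-0.17 -0.04] 0.12 grip 0.0005
{'mtx': array([[292.55519907,   0.        , 280.04447276],
       [  0.        , 292.55519907, 210.17072303],
       [  0.        ,   0.        ,   1.        ]]), 'R': array([[ 8.39123333e-02, -9.96473107e-01,  2.58459864e-04],
       [-9.55308173e-01, -8.03720759e-02,  2.84476051e-01],
       [-2.83451961e-01, -2.41179580e-02, -9.58683112e-01]]), 't': array([0.13755653, 0.48350537, 0.36154119])}
```

View pics/w1.png

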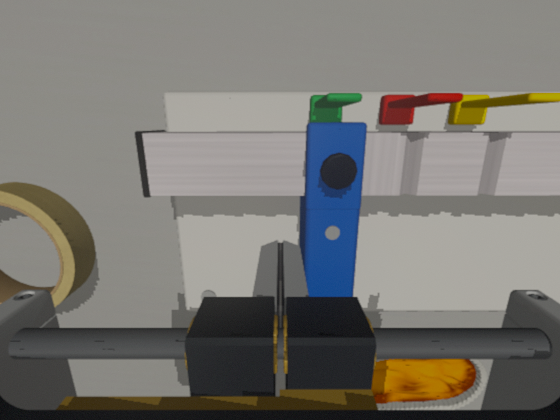

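The wrist view gives a clear view of the stop: edges at cols 306 to 362 at row 165, with the red notch near 413 and the yellow near 492. I'll zoom in and measure.

Run:
```python
import cv2
a=cv2.imread("pics/w1.png")
cv2.imwrite("pics/w1z.png",cv2.resize(a[85:205,295:515],None,fx=3.6,fy=3.6,interpolation=cv2.INTER_CUBIC))
```

```text
(no output)
```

View pics/w1z.png

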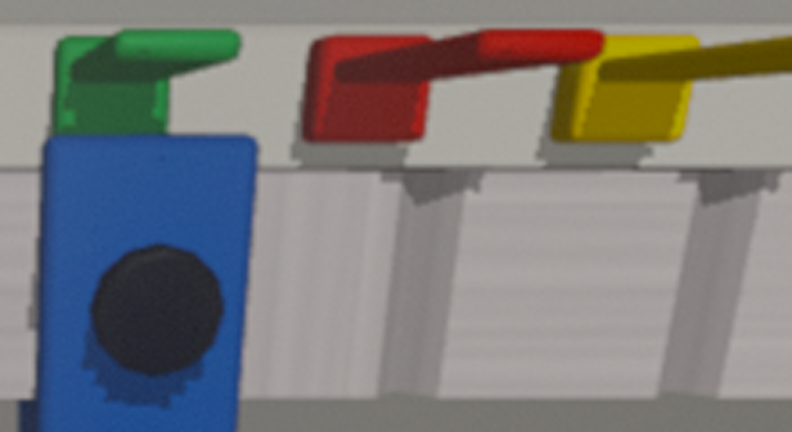

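Run:
```python
from h import *
from cell import env
ci=env.camera_info("wrist")
W=lambda u,v:(295+(u+.5)/3.6-.5,85+(v+.5)/3.6-.5)
f=lambda p,z:np.round(J(ray(ci,W(*p),z)),1)
print("stop edges back",f((45,140),.058),f((257,140),.058),"mid",f((38,300),.058),f((248,300),.058))
print("red notch",f((380,395),.044),f((440,395),.044),f((400,190),.044),f((466,190),.044))
print("yel notch",f((660,395),.044),f((720,395),.044))
print("knob",f((157,300),.070),f((157,310),.0688))
print("clips z8 base",f((310,140),.01),f((425,140),.01),f((555,140),.01),f((688,140),.01),f((55,130),.01),f((165,130),.01))
```

```text
stop edges back [ 78.1 144.5] [ 78.  115.3] mid [ 56.1 144.9] [ 56.  114.8]
red notch [38.6 88.4] [38.6 78.7] [70.7 89. ] [70.7 79. ]
yel notch [38.6 43.3] [38.5 33.7]
knob [ 57.8 130.3] [ 56.3 130. ]
clips z8 base [78.  92.2] [77.9 71.3] [77.9 47.8] [77.8 23.7] [ 79.8 138.4] [ 79.7 118.6]
```

Call:
{"fn": "apply_moves", "kwargs": {
  "increments": [
    [[0.025,0,0],[0,0,0]],
    [[0,0,0],[0,0,0]],
    [[0,0,0],[0,0,0]],
    [[0,0,0],[0,0,0]],
    [[0,0,0],[0,0,0]],
    [[0,0,0],[0,0,0]],
    [[0,0,0],[0,0,0]],
    [[0,0,0],[0,0,0]]
  ]
}}

```text
time: 15.73
tcp_pos: [0.4695, 0.1765, 0.0295]
tool_rot: [180.0, 0.0, -85.2]
wrist_force: [-0.4, -0.8, -0.2]
grip_width: 0.0005
```

```bash
python3 -c "
from h import *;st()"
```

```text
t 15.73 jig xy [ -5.6 157. ] z 29.5 rot [180.     0.   -85.16] F jig [-0.47 -0.75] -0.22 grip 0.0005
```

Call:
{"fn": "apply_moves", "kwargs": {
  "increments": [
    [[0.02,0,0],[0,0,0]],
    [[0.02,0,0],[0,0,0]],
    [[0,0,0],[0,0,0]],
    [[0,0,0],[0,0,0]],
    [[0,0,0],[0,0,0]],
    [[0,0,0],[0,0,0]],
    [[0,0,0],[0,0,0]],
    [[0,0,0],[0,0,0]]
  ]
}}

```text
time: 16.4
tcp_pos: [0.4695, 0.1758, 0.0295]
tool_rot: [180.0, 0.0, -85.2]
wrist_force: [-0.5, 2.5, -0.1]
grip_width: 0.0004
```

Run:
```python
from h import *
from cell import env
st()
a=env.read_camera("wrist")[:,:,::-1]
cv2.imwrite("pics/w2z.png",cv2.resize(a[200:300,240:360],None,fx=6,fy=6,interpolation=cv2.INTER_CUBIC))
```

```text
t 16.40 jig xy [ -5.6 156.3] z 29.5 rot [ 1.800e+02  1.000e-02 -8.515e+01] F jig [-0.25  2.56] -0.08 grip 0.0004
```

View pics/w2z.png

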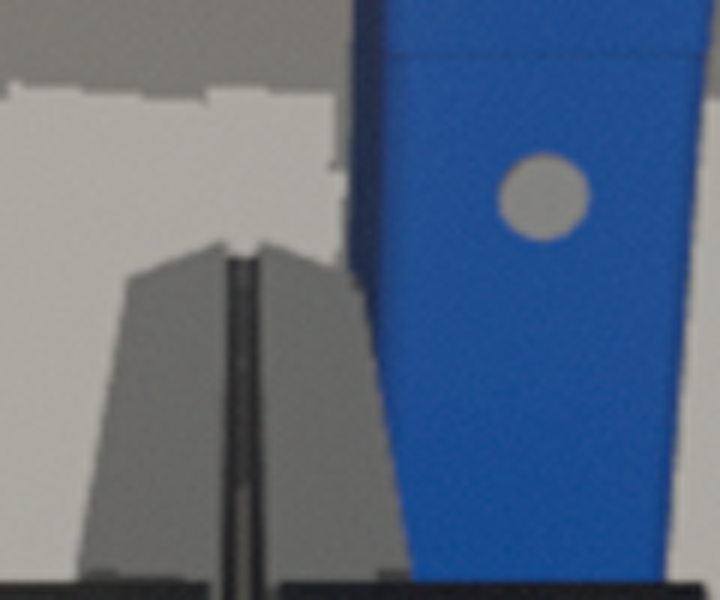

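Contact came back at TCP 156.4, so the stop ran ahead about 4.7 mm, as a click should. One small extra push will confirm it resists above sliding force.

Call:
{"fn": "apply_moves", "kwargs": {
  "increments": [
    [[0.02,0,0],[0,0,0]],
    [[0,0,0],[0,0,0]],
    [[0,0,0],[0,0,0]],
    [[0,0,0],[0,0,0]],
    [[0,0,0],[0,0,0]],
    [[0,0,0],[0,0,0]],
    [[0,0,0],[0,0,0]],
    [[0,0,0],[0,0,0]]
  ]
}}

```text
time: 17.12
tcp_pos: [0.4695, 0.1756, 0.0295]
tool_rot: [180.0, 0.0, -85.1]
wrist_force: [0.1, 5.5, -1.2]
grip_width: 0.0006
```

```bash
python3 -c "
from h import *;st()"
```

```text
t 17.12 jig xy [ -5.6 156. ] z 29.5 rot [ 1.800e+02  2.000e-02 -8.515e+01] F jig [0.55 5.51] -1.16 grip 0.0006
```

It holds at 5.5 N with no slide, so it is seated. Next is the carton.

Call:
{"fn": "apply_moves", "kwargs": {
  "increments": [
    [[-0.5,0,0],[0,0,0]],
    [[-0.5,0,0],[0,0,0]],
    [[0,0,-1],[0,0,0]],
    [[0,0,-1],[0,0,0]],
    [[0,0,-1],[0,0,0]],
    [[0,0,-1],[0,0,0]],
    [[0,1,-1],[0,0,0]],
    [[0,1,0],[0,0,0]]
  ]
}}

```text
time: 17.78
tcp_pos: [0.429, 0.1934, 0.1324]
tool_rot: [-179.8, 0.1, -85.2]
wrist_force: [-0.2, 0.4, 1.2]
grip_width: 0.0004
```

Call:
{"fn": "apply_moves", "kwargs": {
  "increments": [
    [[1,1,0],[0,0,0]],
    [[1,1,0],[0,0,0]],
    [[1,0,0],[0,0,0]],
    [[1,0,0],[0,0,0]],
    [[1,0,0],[0,0,0]],
    [[1,0,0],[0,0,0]],
    [[1,0,0],[0,0,0]],
    [[1,0,0],[0,0,0]]
  ],
  "grip": 1
}}

```text
time: 18.45
tcp_pos: [0.4018, 0.0287, 0.1297]
tool_rot: [-180.0, -0.0, -85.1]
wrist_force: [1.1, -0.3, 0.3]
grip_width: 0.05
```

Call:
{"fn": "apply_moves", "kwargs": {
  "increments": [
    [[1,0,0],[0,0,0]],
    [[1,0,0],[0,0,0]],
    [[1,0,0],[0,0,0]],
    [[1,0,0],[0,0,0]],
    [[1,0,0],[0,0,0]],
    [[1,0,0],[0,0,0]],
    [[1,0,0],[0,0,0]],
    [[1,0,0],[0,0,0]]
  ]
}}

```text
time: 19.12
tcp_pos: [0.4155, -0.1308, 0.1296]
tool_rot: [180.0, -0.0, -85.1]
wrist_force: [0.4, -0.1, 0.1]
grip_width: 0.094
```

Call:
{"fn": "apply_moves", "kwargs": {
  "increments": [
    [[0.15,0,1],[0,0,0]],
    [[0,0,1],[0,0,0]],
    [[0,0,1],[0,0,0]],
    [[0,0,1],[0,0,0]],
    [[0,0,1],[0,0,0]],
    [[0,-0.2,0],[0,0,0]],
    [[0,-0.2,0],[0,0,0]],
    [[0,-0.2,0],[0,0,0]]
  ]
}}

```text
time: 19.78
tcp_pos: [0.4286, -0.132, 0.0304]
tool_rot: [-180.0, -0.0, -85.1]
wrist_force: [0.4, 0.6, -0.2]
grip_width: 0.094
```

Run:
```python
from h import *
from cell import env
st()
a=env.read_camera("wrist")[:,:,::-1]
cv2.imwrite("pics/w3.png",a)
```

```text
t 19.78 jig xy [ -72.7 -146.9] z 30.4 rot [-1.7995e+02 -1.0000e-02 -8.5130e+01] F jig [0.49 0.55] -0.15 grip 0.094
```

View pics/w3.png

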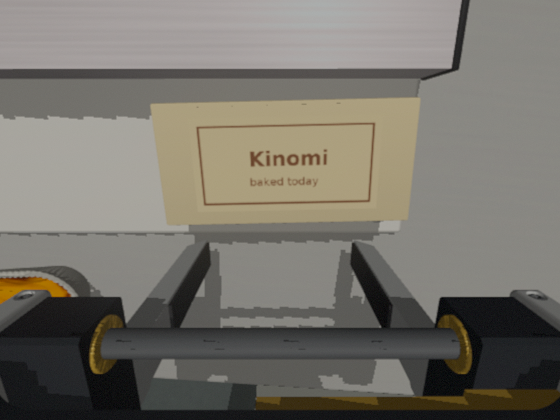

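The fingers straddle the carton's front face. I'll lower 10 mm, then push toward the fence.

Call:
{"fn": "apply_moves", "kwargs": {
  "increments": [
    [[0,-0.2,0.4],[0,0,0]],
    [[0,-0.2,0],[0,0,0]],
    [[0,-0.2,0],[0,0,0]],
    [[0,-0.2,0],[0,0,0]],
    [[0,-0.15,0],[0,0,0]],
    [[0,-0.15,0],[0,0,0]],
    [[0,-0.1,0],[0,0,0]],
    [[0,-0.1,0],[0,0,0]]
  ]
}}

```text
time: 20.5
tcp_pos: [0.4534, -0.1302, 0.0215]
tool_rot: [180.0, 0.0, -85.2]
wrist_force: [-2.0, -0.5, 0.7]
grip_width: 0.0939
```

```bash
python3 -c "
from h import *;st()"
```

```text
t 20.50 jig xy [ -47.9 -147.2] z 21.5 rot [179.99   0.   -85.17] F jig [-2.03 -0.37] 0.67 grip 0.0939
```

Call:
{"fn": "apply_moves", "kwargs": {
  "increments": [
    [[0,-0.1,0],[0,0,0]],
    [[0,-0.1,0],[0,0,0]],
    [[0,-0.05,0],[0,0,0]],
    [[0,-0.05,0],[0,0,0]],
    [[0,0,0],[0,0,0]],
    [[0,0,0],[0,0,0]],
    [[0,0,0],[0,0,0]],
    [[0,0,0],[0,0,0]]
  ]
}}

```text
time: 21.17
tcp_pos: [0.4593, -0.1296, 0.0215]
tool_rot: [-180.0, 0.0, -85.2]
wrist_force: [-0.6, -0.3, 0.3]
grip_width: 0.0939
```

Run:
```python
from h import *
from cell import env
st()
a=env.read_camera("wrist")[:,:,::-1]
cv2.imwrite("pics/w4.png",a)
```

```text
t 21.17 jig xy [ -42.  -147.2] z 21.5 rot [-180.      0.    -85.16] F jig [-0.58 -0.23] 0.32 grip 0.0939
```

View pics/w4.png

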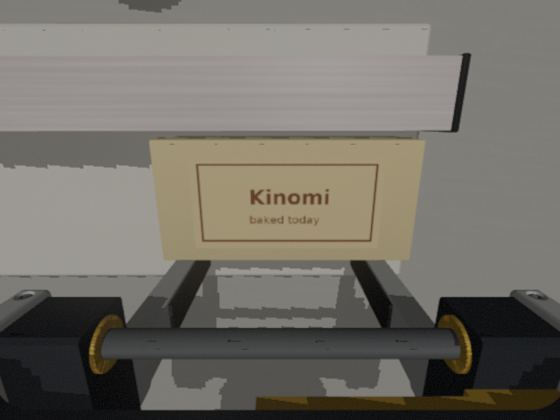

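The carton is square, with about 3 mm left to the fence (carton back edge at row 137, rail front at row 131).

Call:
{"fn": "apply_moves", "kwargs": {
  "increments": [
    [[0,-0.05,0],[0,0,0]],
    [[0,-0.05,0],[0,0,0]],
    [[0,-0.03,0],[0,0,0]],
    [[0,0,0],[0,0,0]],
    [[0,0,0],[0,0,0]],
    [[0,0,0],[0,0,0]],
    [[0,0,0],[0,0,0]],
    [[0,0,0],[0,0,0]]
  ]
}}

```text
time: 21.88
tcp_pos: [0.4619, -0.1294, 0.0214]
tool_rot: [-180.0, 0.0, -85.2]
wrist_force: [0.1, 0.7, 0.6]
grip_width: 0.094
```

```bash
python3 -c "
from h import *;st()"
```

```text
t 21.88 jig xy [ -39.3 -147.2] z 21.4 rot [-180.      0.    -85.16] F jig [0.16 0.74] 0.61 grip 0.094
```

Call:
{"fn": "apply_moves", "kwargs": {
  "increments": [
    [[0,-0.03,0],[0,0,0]],
    [[0,-0.03,0],[0,0,0]],
    [[0,0,0],[0,0,0]],
    [[0,0,0],[0,0,0]],
    [[0,0,0],[0,0,0]],
    [[0,0,0],[0,0,0]],
    [[0,0,0],[0,0,0]],
    [[0,0,0],[0,0,0]]
  ]
}}

```text
time: 22.55
tcp_pos: [0.4631, -0.1293, 0.0214]
tool_rot: [-180.0, 0.0, -85.2]
wrist_force: [-0.2, -0.1, 0.2]
grip_width: 0.0944
```

Run:
```python
from h import *
from cell import env
st()
a=env.read_camera("wrist")[:,:,::-1]
cv2.imwrite("pics/w5.png",cv2.resize(a[50:290,140:440],None,fx=2.4,fy=2.4))
```

```text
t 22.55 jig xy [ -38.1 -147.1] z 21.4 rot [-180.      0.    -85.16] F jig [-0.18 -0.08] 0.22 grip 0.0944
```

View pics/w5.png

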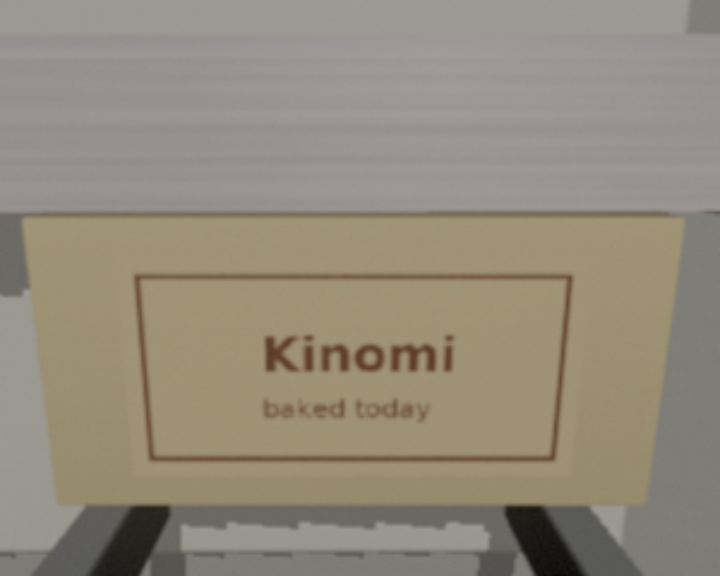

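Call:
{"fn": "apply_moves", "kwargs": {
  "increments": [
    [[0,-0.03,0],[0,0,0]],
    [[0,-0.02,0],[0,0,0]],
    [[0,0,0],[0,0,0]],
    [[0,0,0],[0,0,0]],
    [[0,0,0],[0,0,0]],
    [[0,0,0],[0,0,0]],
    [[0,0,0],[0,0,0]],
    [[0,0,0],[0,0,0]]
  ]
}}

```text
time: 23.27
tcp_pos: [0.4635, -0.1293, 0.0213]
tool_rot: [179.9, 0.0, -85.2]
wrist_force: [-5.9, -0.6, 4.0]
grip_width: 0.0937
```

```bash
python3 -c "
from h import *;st()"
```

```text
t 23.27 jig xy [ -37.7 -147.2] z 21.3 rot [ 1.7994e+02  1.0000e-02 -8.5160e+01] F jig [-5.9  -0.11] 3.95 grip 0.0937
```

The carton is against the fence at 5.9 N. Next I retract, go round to its right end, rotate 90° and set a small opening to get a two-point pusher.

Call:
{"fn": "apply_moves", "kwargs": {
  "increments": [
    [[0,0.5,0],[0,0,0]],
    [[0,0.5,0],[0,0,0]],
    [[0,0,-1],[0,0,0]],
    [[0,0,-1],[0,0,0]],
    [[0,0,-1],[0,0,0]],
    [[0.5,0,-1],[0,0,0]],
    [[1,0,0],[0,0,0]],
    [[1,0,0],[0,0,0]]
  ]
}}

```text
time: 23.93
tcp_pos: [0.4483, -0.1815, 0.1027]
tool_rot: [-179.9, -0.1, -85.1]
wrist_force: [0.1, -0.1, 0.4]
grip_width: 0.0938
```

Call:
{"fn": "apply_moves", "kwargs": {
  "increments": [
    [[1,0,0],[0,0,0]],
    [[1,0,0],[0,0,0]],
    [[1,0,0],[0,0,0]],
    [[0,0,0],[0,0,-0.05]],
    [[0,0,0],[0,0,-0.05]],
    [[0,0,0],[0,0,-0.05]],
    [[0,0,0],[0,0,-0.05]],
    [[0,0,0],[0,0,-0.05]]
  ],
  "grip": -0.49
}}

```text
time: 24.6
tcp_pos: [0.4526, -0.2405, 0.1013]
tool_rot: [180.0, -0.0, -54.9]
wrist_force: [0.2, -1.0, 0.1]
grip_width: 0.0443
```

Call:
{"fn": "apply_moves", "kwargs": {
  "increments": [
    [[0,0,0],[0,0,-0.05]],
    [[0,0,0],[0,0,-0.05]],
    [[0,0,0],[0,0,-0.05]],
    [[0,0,0],[0,0,-0.05]],
    [[0,0,0],[0,0,-0.05]],
    [[0,0,0],[0,0,-0.05]],
    [[0,0,0],[0,0,-0.05]],
    [[0,0,0],[0,0,-0.05]]
  ]
}}

```text
time: 25.27
tcp_pos: [0.4526, -0.2405, 0.1013]
tool_rot: [180.0, 0.0, -6.9]
wrist_force: [0.2, -0.0, 0.6]
grip_width: 0.024
```

Call:
{"fn": "apply_moves", "kwargs": {
  "increments": [
    [[0,0,0],[0,0,-0.05]],
    [[0,0,0],[0,0,-0.05]],
    [[0,0,0],[0,0,0]],
    [[0,0,0],[0,0,0]],
    [[0,0,0],[0,0,0]],
    [[0,0,0],[0,0,0]],
    [[0,0,0],[0,0,0]],
    [[0,0,0],[0,0,0]]
  ]
}}

```text
time: 25.93
tcp_pos: [0.4534, -0.2405, 0.1014]
tool_rot: [180.0, 0.0, 4.8]
wrist_force: [1.0, -0.6, 0.2]
grip_width: 0.0241
```

Run:
```python
from h import *
from cell import env
st(); print(env.get_state()["qpos"])
cv2.imwrite("pics/top4.png",env.read_camera("top")[:,:,::-1])
```

```text
t 25.93 jig xy [ -57.3 -257.1] z 101.4 rot [179.99   0.     4.79] F jig [ 0.99 -0.71] 0.19 grip 0.0241
[ 56.70008181  24.88088809 -39.16435434 112.54891561  20.45369815
  49.52476405  11.41575176]
```

View pics/top4.png

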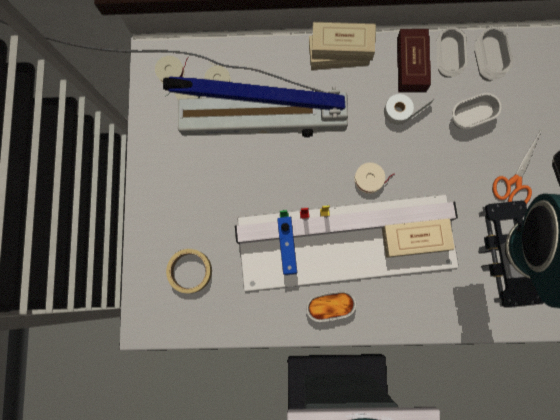

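The carton is visibly flush to the rail at ~(420,237), and the stop is at the green clip. Moving into place behind its end.

Call:
{"fn": "apply_moves", "kwargs": {
  "increments": [
    [[0.95,0,0],[0,0,0]],
    [[0.95,0,0],[0,0,0]],
    [[0.95,0,0],[0,0,0]],
    [[0,0,1],[0,0,0]],
    [[0,0,1],[0,0,0]],
    [[0,0,1],[0,0,0]],
    [[0,0,0.9],[0,0,0]],
    [[0,-0.5,0],[0,0,0]]
  ]
}}

```text
time: 26.65
tcp_pos: [0.5076, -0.2264, 0.0204]
tool_rot: [-179.9, 0.2, 4.7]
wrist_force: [-0.5, 0.2, -0.6]
grip_width: 0.0237
```

Call:
{"fn": "apply_moves", "kwargs": {
  "increments": [
    [[0,-0.5,0],[0,0,0]],
    [[0,-0.2,0],[0,0,0]],
    [[0,-0.2,0],[0,0,0]],
    [[0,-0.2,0],[0,0,0]],
    [[0,-0.2,0],[0,0,0]],
    [[0,-0.2,0],[0,0,0]],
    [[0,-0.2,0],[0,0,0]],
    [[0,-0.2,0],[0,0,0]]
  ]
}}

```text
time: 27.32
tcp_pos: [0.5061, -0.1877, 0.0236]
tool_rot: [180.0, -0.0, 4.8]
wrist_force: [0.6, -1.6, 1.0]
grip_width: 0.024
```

Run:
```python
from h import *
from cell import env
st()
a=env.read_camera("wrist")[:,:,::-1]
cv2.imwrite("pics/w6.png",a)
```

```text
t 27.32 jig xy [-2.00e-01 -2.09e+02] z 23.6 rot [179.99  -0.     4.83] F jig [ 0.49 -1.6 ] 0.99 grip 0.024
```

View pics/w6.png

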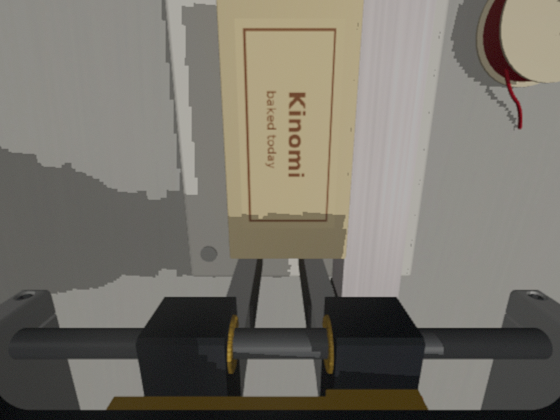

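Both fingers bear on the carton's end and it lies along the rail. I'll push it along now.

Call:
{"fn": "apply_moves", "kwargs": {
  "increments": [
    [[0,-0.25,0],[0,0,0]],
    [[0,-0.3,0],[0,0,0]],
    [[0,-0.3,0],[0,0,0]],
    [[0,-0.3,0],[0,0,0]],
    [[0,-0.3,0],[0,0,0]],
    [[0,-0.3,0],[0,0,0]],
    [[0,-0.3,0],[0,0,0]],
    [[0,-0.3,0],[0,0,0]]
  ]
}}

```text
time: 28.03
tcp_pos: [0.5021, -0.1404, 0.0234]
tool_rot: [-180.0, 0.0, 4.8]
wrist_force: [-0.4, -0.2, -0.5]
grip_width: 0.024
```

Call:
{"fn": "apply_moves", "kwargs": {
  "increments": [
    [[0,-0.3,0],[0,0,0]],
    [[0,-0.3,0],[0,0,0]],
    [[0,-0.3,0],[0,0,0]],
    [[0,-0.3,0],[0,0,0]],
    [[0,-0.3,0],[0,0,0]],
    [[0,-0.3,0],[0,0,0]],
    [[0,-0.3,0],[0,0,0]],
    [[0,-0.2,0],[0,0,0]]
  ]
}}

```text
time: 28.7
tcp_pos: [0.4982, -0.0943, 0.0234]
tool_rot: [-180.0, 0.0, 4.9]
wrist_force: [0.8, -0.6, -0.2]
grip_width: 0.0239
```

Run:
```python
from h import *
from cell import env
st()
a=env.read_camera("wrist")[:,:,::-1]
cv2.imwrite("pics/w7.png",a)
```

```text
t 28.70 jig xy [-1.000e-01 -1.154e+02] z 23.4 rot [-179.99    0.      4.87] F jig [ 0.78 -0.67] -0.22 grip 0.0239
```

View pics/w7.png

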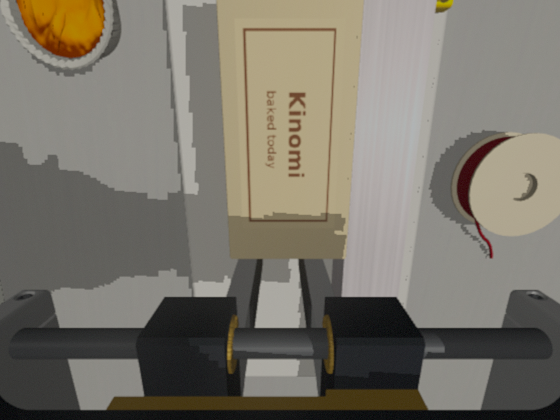

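Still square and flush along the rail. Continuing to about -45, then slowing down.

Call:
{"fn": "apply_moves", "kwargs": {
  "increments": [
    [[0,-0.3,0],[0,0,0]],
    [[0,-0.3,0],[0,0,0]],
    [[0,-0.3,0],[0,0,0]],
    [[0,-0.3,0],[0,0,0]],
    [[0,-0.3,0],[0,0,0]],
    [[0,-0.3,0],[0,0,0]],
    [[0,-0.3,0],[0,0,0]],
    [[0,-0.3,0],[0,0,0]]
  ]
}}

```text
time: 29.42
tcp_pos: [0.4942, -0.0467, 0.0234]
tool_rot: [-180.0, 0.0, 4.8]
wrist_force: [-0.1, -0.3, -0.2]
grip_width: 0.024
```

Call:
{"fn": "apply_moves", "kwargs": {
  "increments": [
    [[0,-0.25,0],[0,0,0]],
    [[0,-0.2,0],[0,0,0]],
    [[0,-0.2,0],[0,0,0]],
    [[0,-0.15,0],[0,0,0]],
    [[0,-0.1,0],[0,0,0]],
    [[0,-0.1,0],[0,0,0]],
    [[0,0,0],[0,0,0]],
    [[0,0,0],[0,0,0]]
  ]
}}

```text
time: 30.08
tcp_pos: [0.4925, -0.0274, 0.0234]
tool_rot: [-180.0, 0.0, 4.8]
wrist_force: [-0.5, -1.0, -0.0]
grip_width: 0.0236
```

Run:
```python
from h import *
from cell import env
st()
a=env.read_camera("top")[:,:,::-1]
cv2.imwrite("pics/top5.png",cv2.resize(a[180:300,230:410],None,fx=4,fy=4,interpolation=cv2.INTER_CUBIC))
a=env.read_camera("scene")[:,:,::-1]
cv2.imwrite("pics/sc5.png",cv2.resize(a[160:300,240:410],None,fx=4,fy=4,interpolation=cv2.INTER_CUBIC))
```

```text
t 30.08 jig xy [ -0.1 -48.2] z 23.4 rot [-1.7999e+02  1.0000e-02  4.8400e+00] F jig [-0.55 -0.94] -0.04 grip 0.0236
```

View pics/top5.png

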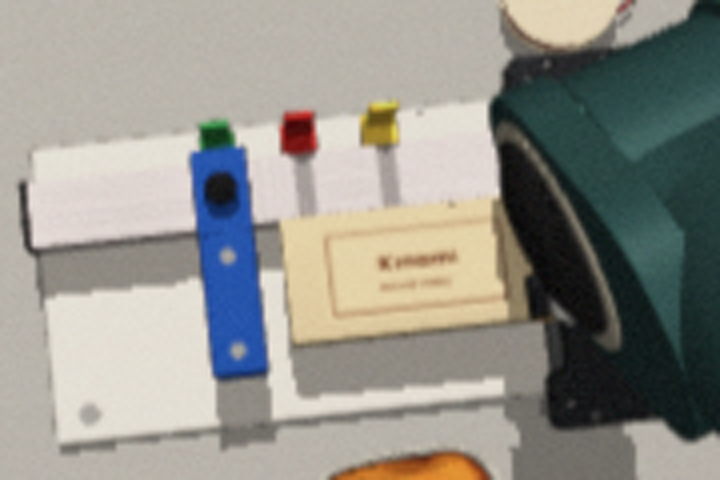

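View pics/sc5.png

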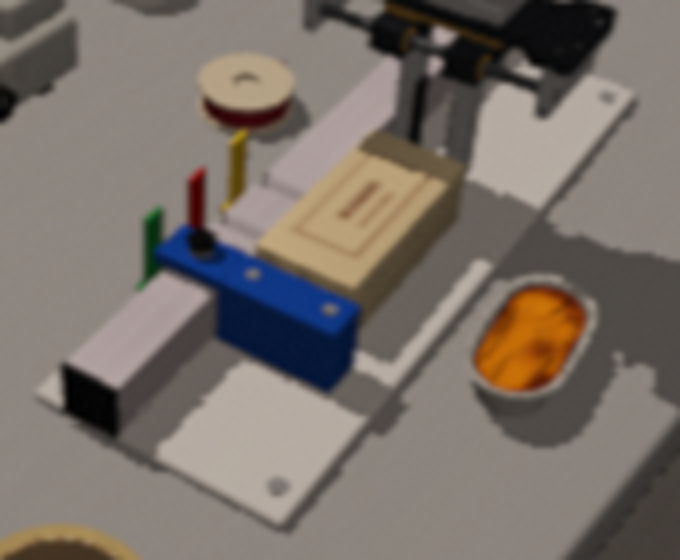

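The gap to the stop is about 13–15 mm (top crop cols ~256 to 283). Closing in slowly.

Call:
{"fn": "apply_moves", "kwargs": {
  "increments": [
    [[0,-0.1,0],[0,0,0]],
    [[0,-0.1,0],[0,0,0]],
    [[0,-0.1,0],[0,0,0]],
    [[0,-0.1,0],[0,0,0]],
    [[0,-0.1,0],[0,0,0]],
    [[0,-0.05,0],[0,0,0]],
    [[0,0,0],[0,0,0]],
    [[0,0,0],[0,0,0]]
  ]
}}

```text
time: 30.85
tcp_pos: [0.4917, -0.0164, 0.0235]
tool_rot: [-180.0, -0.0, 4.9]
wrist_force: [0.2, 0.1, -0.7]
grip_width: 0.0239
```

```bash
python3 -c "
from h import *;st()"
```

```text
t 30.85 jig xy [  0.  -37.1] z 23.5 rot [-179.99   -0.      4.85] F jig [0.23 0.05] -0.71 grip 0.0239
```

Call:
{"fn": "apply_moves", "kwargs": {
  "increments": [
    [[0,-0.04,0],[0,0,0]],
    [[0,-0.03,0],[0,0,0]],
    [[0,-0.03,0],[0,0,0]],
    [[0,0,0],[0,0,0]],
    [[0,0,0],[0,0,0]],
    [[0,0,0],[0,0,0]],
    [[0,0,0],[0,0,0]],
    [[0,0,0],[0,0,0]]
  ]
}}

```text
time: 31.52
tcp_pos: [0.4915, -0.0145, 0.0234]
tool_rot: [-180.0, 0.0, 4.8]
wrist_force: [-0.5, -0.7, -0.3]
grip_width: 0.024
```

Run:
```python
from h import *
from cell import env
st()
a=env.read_camera("top")[:,:,::-1]
cv2.imwrite("pics/top6.png",cv2.resize(a[190:290,260:390],None,fx=6,fy=6,interpolation=cv2.INTER_CUBIC))
```

```text
t 31.52 jig xy [ -0.  -35.2] z 23.4 rot [-179.99    0.      4.84] F jig [-0.59 -0.63] -0.3 grip 0.024
```

View pics/top6.png

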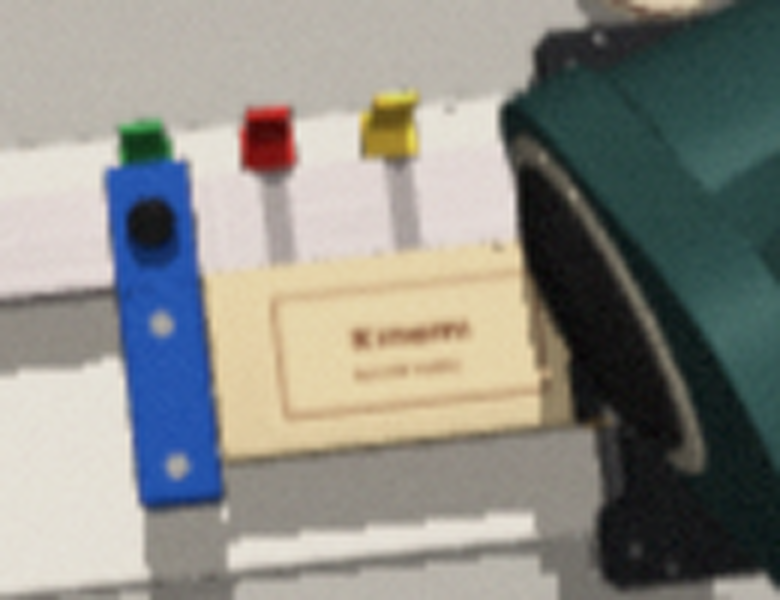

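Call:
{"fn": "apply_moves", "kwargs": {
  "increments": [
    [[0,-0.025,0],[0,0,0]],
    [[0,-0.025,0],[0,0,0]],
    [[0,0,0],[0,0,0]],
    [[0,0,0],[0,0,0]],
    [[0,0,0],[0,0,0]],
    [[0,0,0],[0,0,0]],
    [[0,0,0],[0,0,0]],
    [[0,0,0],[0,0,0]]
  ]
}}

```text
time: 32.23
tcp_pos: [0.4914, -0.0135, 0.0234]
tool_rot: [-180.0, 0.0, 4.8]
wrist_force: [0.8, -0.2, 0.0]
grip_width: 0.0239
```

```bash
python3 -c "
from h import *;st()"
```

```text
t 32.23 jig xy [ -0.  -34.2] z 23.4 rot [-180.      0.      4.84] F jig [ 0.82 -0.32] 0.04 grip 0.0239
```

Call:
{"fn": "apply_moves", "kwargs": {
  "increments": [
    [[0,-0.025,0],[0,0,0]],
    [[0,0,0],[0,0,0]],
    [[0,0,0],[0,0,0]],
    [[0,0,0],[0,0,0]],
    [[0,0,0],[0,0,0]],
    [[0,0,0],[0,0,0]],
    [[0,0,0],[0,0,0]],
    [[0,0,0],[0,0,0]]
  ]
}}

```text
time: 32.9
tcp_pos: [0.4913, -0.0131, 0.0234]
tool_rot: [180.0, 0.0, 4.8]
wrist_force: [0.1, -2.5, -0.5]
grip_width: 0.0239
```

```bash
python3 -c "
from h import *;st()"
```

```text
t 32.90 jig xy [ -0.  -33.8] z 23.4 rot [180.     0.     4.83] F jig [-0.11 -2.49] -0.48 grip 0.0239
```

Call:
{"fn": "apply_moves", "kwargs": {
  "increments": [
    [[0,-0.01,0],[0,0,0]],
    [[0,0,0],[0,0,0]],
    [[0,0,0],[0,0,0]],
    [[0,0,0],[0,0,0]],
    [[0,0,0],[0,0,0]],
    [[0,0,0],[0,0,0]],
    [[0,0,0],[0,0,0]],
    [[0,0,0],[0,0,0]]
  ]
}}

```text
time: 33.57
tcp_pos: [0.4914, -0.0129, 0.0235]
tool_rot: [180.0, 0.0, 4.8]
wrist_force: [0.2, -4.5, -0.7]
grip_width: 0.0243
```

```bash
python3 -c "
from h import *;st()"
```

```text
t 33.57 jig xy [  0.  -33.6] z 23.5 rot [180.     0.     4.84] F jig [-0.15 -4.55] -0.73 grip 0.0243
```

Firm contact at 4.5 N. I'll back straight off, lift and inspect.

Call:
{"fn": "apply_moves", "kwargs": {
  "increments": [
    [[0,0.1,0],[0,0,0]],
    [[0,0.5,0],[0,0,0]],
    [[0,1,0],[0,0,0]],
    [[0,0,-1],[0,0,0]],
    [[0,0,-1],[0,0,0]],
    [[0,0,-1],[0,0,0]],
    [[0,0,-1],[0,0,0]],
    [[0,0,-1],[0,0,0]]
  ]
}}

```text
time: 34.23
tcp_pos: [0.4938, -0.045, 0.1243]
tool_rot: [-180.0, 0.0, 4.8]
wrist_force: [0.7, 0.2, -0.1]
grip_width: 0.0238
```

Call:
{"fn": "apply_moves", "kwargs": {
  "increments": [
    [[0,0,-1],[0,0,0]],
    [[0,0,-1],[0,0,0]],
    [[0,0,-1],[0,0,0]],
    [[0,1,-1],[0,0,0]],
    [[0,1,0],[0,0,0]],
    [[0,1,0],[0,0,0]],
    [[0,0,0],[0,0,0]],
    [[0,0,0],[0,0,0]]
  ]
}}

```text
time: 34.9
tcp_pos: [0.4988, -0.1055, 0.2032]
tool_rot: [-180.0, 0.0, 4.7]
wrist_force: [1.0, 0.6, 0.3]
grip_width: 0.0238
```

Run:
```python
from h import *
from cell import env
st()
import numpy as np
np.save("ciw.npy",env.camera_info("wrist"),allow_pickle=True)
cv2.imwrite("pics/w8.png",env.read_camera("wrist")[:,:,::-1])
a=env.read_camera("scene")[:,:,::-1]
cv2.imwrite("pics/sc8.png",cv2.resize(a[160:300,240:410],None,fx=4,fy=4,interpolation=cv2.INTER_CUBIC))
a=env.read_camera("top")[:,:,::-1]
cv2.imwrite("pics/top8.png",cv2.resize(a[190:290,260:390],None,fx=6,fy=6,interpolation=cv2.INTER_CUBIC))
```

```text
t 34.90 jig xy [  -0.5 -126.5] z 203.2 rot [-1.7997e+02  2.0000e-02  4.7400e+00] F jig [1.01 0.52] 0.31 grip 0.0238
```

View pics/w8.png

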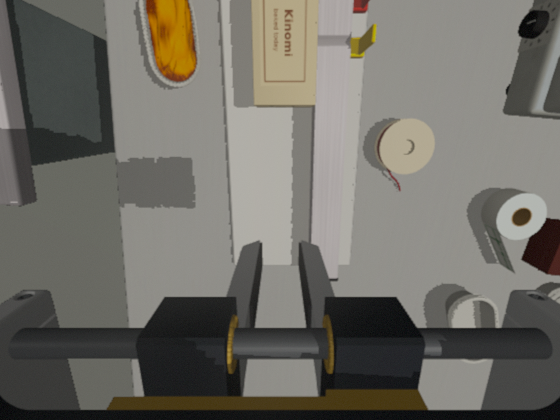

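View pics/top8.png

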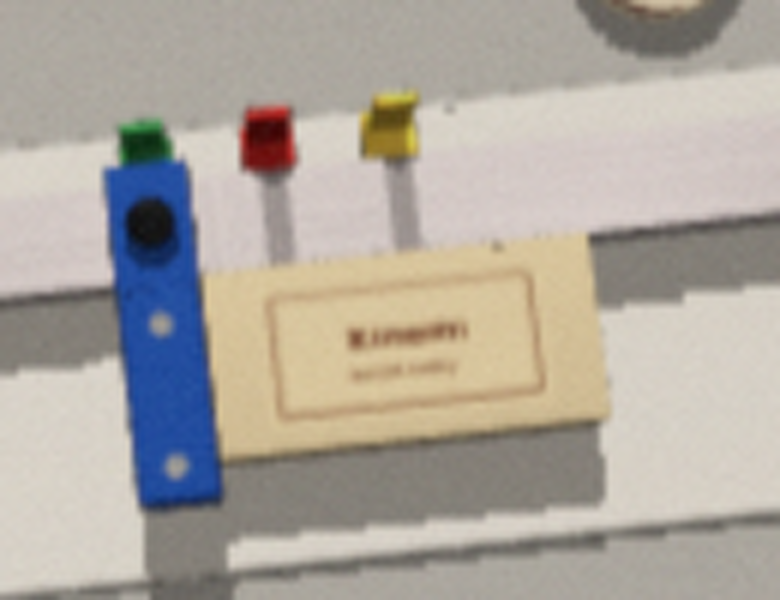

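View pics/sc8.png

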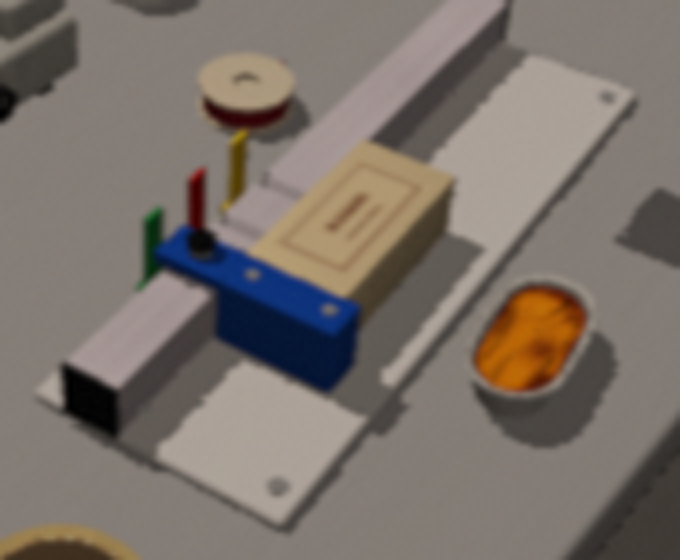

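The carton is against the stop, and the cake and ribbon are undisturbed. A closer wrist view will show the fence and stop gaps.

Call:
{"fn": "apply_moves", "kwargs": {
  "increments": [
    [[0,-1,0],[0,0,0]],
    [[0,-1,0],[0,0,0]],
    [[0,-1,0],[0,0,0]],
    [[0,-1,0],[0,0,0]],
    [[0,-1,0],[0,0,0]],
    [[0,-0.5,0],[0,0,0]],
    [[0,0,0],[0,0,0]],
    [[0,0,0],[0,0,0]]
  ]
}}

```text
time: 35.72
tcp_pos: [0.4898, 0.0051, 0.2034]
tool_rot: [180.0, 0.0, 4.9]
wrist_force: [0.9, 0.0, -0.3]
grip_width: 0.0237
```

Run:
```python
from h import *
from cell import env
st()
import pickle
pickle.dump(env.camera_info("wrist"),open("ciw.pkl","wb"))
a=env.read_camera("wrist")[:,:,::-1]
cv2.imwrite("pics/w9.png",a)
cv2.imwrite("pics/w9z.png",cv2.resize(a[0:260,220:400],None,fx=2.3*1.9,fy=2.3,interpolation=cv2.INTER_CUBIC))
```

```text
t 35.72 jig xy [ -0.  -15.6] z 203.4 rot [1.7999e+02 1.0000e-02 4.9000e+00] F jig [ 0.92 -0.05] -0.28 grip 0.0237
```

View pics/w9z.png

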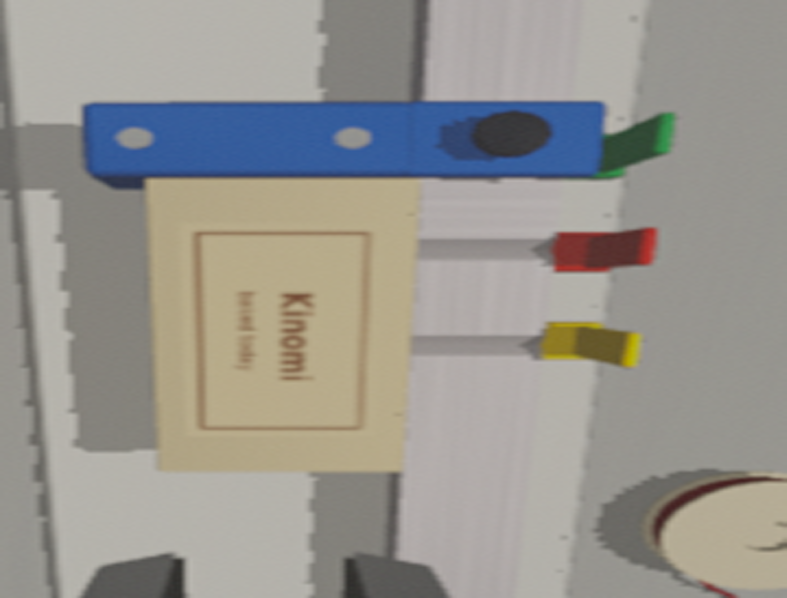

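Run:
```python
from h import *
import pickle
ci=pickle.load(open("ciw.pkl","rb"))
W=lambda u,v:(220+(u+.5)/4.37-.5,(v+.5)/2.3-.5)
f=lambda p,z:np.round(J(ray(ci,W(*p),z)),1)
print("carton",[f(p,.052) for p in((418,182),(404,470),(158,470),(147,182))])
print("rail front",[f(p,.044) for p in((426,60),(399,520))])
print("stop +y/-y",f((400,102),.058),f((400,176),.058),"knob",f((512,133),.069))
print("notches",f((480,248),.044),f((470,345),.044))
```

```text
carton [array([ 37.3, 112.5]), array([ 38. , -22.7]), array([-28. , -22.7]), array([-27.3, 112.5])]
rail front [array([ 38.3, 163.2]), array([ 38.4, -52.6])]
stop +y/-y [ 31.5 143.4] [ 32.3 114.1] knob [ 55.6 129.2]
notches [54.7 84.6] [54.2 39.2]
```

The gap to the fence measures 0.3–1 mm and the gap to the stop 1–2 mm, both within calibration error; contact with each was felt by force. The stop is centred on the green notch to about 0.6 mm. The arm is clear, so I'm handing in.

```bash
python3 -c "
from h import *
from cell import env
st(); print(env.finish_job())"
```

```text
t 35.77 jig xy [  0.  -16.3] z 203.4 rot [1.7999e+02 1.0000e-02 4.8300e+00] F jig [ 0.42 -0.44] 0.52 grip 0.0239
the job is handed in; nothing more can be done
None
```

I set up the jig and handed the job in at 35.8 s with the arm clear of everything. The stop is in the green clip's notch, and the carton is against the rail with its end on the stop. No verdict was reported.

- **Stop:** I pushed it with the shut fingers until it ran ahead about 4.7 mm, as a click should. It then held against a 5.5 N push. A first check with the top camera disagreed, putting it 3.5 mm short of the notch, so I went back and probed again before touching the carton. The wrist camera put it within about 1.3 mm of the green notch then, and within about 0.6 mm in the last view.
- **Carton:** I pushed it square against the rail until the force reached 5.9 N. I then slid it along with both fingers on its end until it pressed on the stop at 4.5 N.
- **Last view:** The gap to the rail measured 0.3–1 mm and the gap to the stop 1–2 mm. Both are within the camera calibration error, so these figures do not show exact contact. I did not press the carton to the rail again at the end.
- **Cake, ribbon and tape:** I never touched these. The cake looked in place in the last pictures, as did the ribbon. I did not look at the whole tape roll again after the carton moves.

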